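Check a drill bush with a go / no-go plug gauge

TASK

Check the brass bush of the drill jig with the double-ended plug gauge: slide the long go end fully home, until its collar seats on the bush, and take it out; then offer the short no-go end (red collar) to the bush, centred and straight, press it lightly for a moment so that its taper bottoms on the bore edge and you can feel that it refuses to go in. Put the gauge back level in its stand and let go. Feel for the hole: gauge and jig must never be pressed together harder than 18 N, and leave the other things on the table alone.

Things in the scene. Friction and masses are not known exactly. Their poses are not given: they have to be found in the camera images.
- gauge: loose double-ended plug gauge, 128 mm long, 0.2 kg, at first level in the stand. Origin: handle's middle, on the gauge's axis = its y axis. Handle black, square, 26 x 26 mm, y = -30 to 30 mm; at each end of it a round collar 34 mm across, 8 mm thick (dark steel at -y, red at +y). The go end points to -y, the no-go end to +y.
- go_shoulder (a point): point on the gauge's axis in the outer face of the dark collar (y = -38 mm of the gauge), where the go end begins. Go end: 20.5 mm diameter, 32 mm long, its last 3 mm a cone down to a flat of 17.5 mm diameter. Axes as the gauge.
- go_tip (a point): point on the gauge's axis at the tip of the go end (y = -70 mm of the gauge); axes as the gauge
- nogo_tip (a point): point on the gauge's axis at the tip of the no-go end (y = +58 mm of the gauge). No-go end: 24.5 mm diameter, 20 mm long from the red collar, its last 10 mm a cone down to a flat of 10 mm diameter; only the cone's first 8 mm can enter the bore, if centred. Axes as the gauge.
- jig: drill jig, fixed: dark foot 150 x 84 x 12 mm, aluminium upright block 100 (x) x 50 (y) mm, 122 mm high, in it a brass bush with a level through bore, 22 mm diameter, along the jig's y axis, open at both ends; a round flange 70 mm across stands 5 mm proud on either side. Either mouth may serve for either end. Origin: centre of the underside, z up.
- mouth_left (a point): point of the jig where the bore's +y mouth should be (jig x = 0, y = 30, z = 80 mm), in the outer face of the flange; axes as the jig. The bush was set by hand: the bore really lies up to 6 mm off this in x and up to 6 mm in z, the same at both mouths, parallel to y. That is not measured: it must be felt or seen. No chamfer.
- mouth_right (a point): the same for the -y mouth (jig y = -30 mm, flange face). The bush is rigid and oiled (friction about 0.15), so a cone that enters off-centre is pushed sideways toward the bore's centre. The go end's collar stops on the flange face.
- stand: fixed wooden stand, base 76 x 104 x 8 mm, two forked uprights at y = -34 and +34 mm, 14 mm thick in y, in whose forks the gauge's collars lie: fork floor at z = 43 mm, 38 mm wide, prongs flared outward at the top, up to z = 66 mm. Free space between the uprights. Origin: centre of the underside, z up.
- rest (a point): where the middle of the gauge's handle belongs in the stand (60 mm above the table); axes as the stand. The gauge lies along y, at first with its go end to -y, within 3 mm along y; it goes in and out from above.
- air_hose_2: yellow coiled air hose that hangs from the ceiling down to the table, to the left of and behind the stand (about x 0.38 to 0.58, y 0.38 to 0.58 m); fixed and solid: swing the arm round on the robot's side of it. Origin near its lower end.
- offcut: softwood offcut block, 38 x 90 x 22 mm; loose bystander, origin at the centre of its underside
- gilt_sample: gilt picture-frame moulding corner, L-shaped, 62 x 62 x 18 mm; loose bystander, origin at the centre of its underside
- oak_sample: oak picture-frame moulding corner, L-shaped, 62 x 62 x 18 mm; loose bystander, origin at the centre of its underside

How it is judged:
By the outcome, as a careful person would: the job done as asked, in the order asked, and still so for the second after the job is handed in, with the robot touching nothing.
It also fails if it takes over 72 s, if anything falls off the work surface, if the arm or the gripper's body presses on something with over 40 N, if the wrist force passes 120 N, or if a joint passes its speed limit or range.

ROBOT

A 6-joint arm with a two-finger parallel gripper is mounted at the origin on a cart in front of the work surface, level with it; the furniture and walls round the work are solid. World frame = base frame: x ahead of the robot, y to its left, z up, the work surface at z = 0. Lengths are in m, angles in rad, forces in N, time in s.
With the tool pointing down it reaches from about 0.4 to 0.825 m from the base axis. Payload 7 kg.
Tool frame: the origin (TCP) lies midway between the tips of the shut fingers; the grasp point (between the pads) lies 19 mm behind it; y points along the fingers, z is the direction in which the jaws open and shut, and the axes are right-handed (so a half turn about y gives the same grasp; the last joint's range is limited). The gripper opens to 88 mm and grips with 3 to 60 N. Pads are 19 mm wide; open, the fingers measure 130 mm over their backs; the gripper's body (78 mm by 193 mm) begins 47 mm behind the grasp point.
Start: joints at [-0.879, 0.359, 0.012, 0, -1.224, -0.288], TCP at [0.265, -0.621, 0.227] pointing down, gripper open.
Joint ranges: [-3.07, 3.07], [-1.43, 2.12], [-1.02, 1.25], [-3.03, 1.67], [-3.05, -0], [-3.03, 3.03]. Speed limits (rad/s): [2.39, 2.39, 3.01, 3.14, 3.14, 3.14].

INTERFACE

Orientations are given as [roll, pitch, yaw] about the fixed x, y, z axes, in that order (R = Rz(yaw) Ry(pitch) Rx(roll)).
In Python, from station import arm gives the robot as it stands.
- The arm moves only by the tool move_arm, never from a script. Its argument "deltas" is a list of rows, each an object with "dp": the shift along the tool's x, y, z in mm, a list of three; "rotation": the turn, a rotation vector about the tool's x, y, z in degrees, a list of three. A call has 1 to 5 rows; each row shifts and turns the pose as measured when the row begins, along the tool's axes as they then stand; what a row does not reach is not made up. A row lasts 1/12 s, in which the tool goes at most 41.7 mm and 7.16 degrees, less where a joint would pass 70% of its speed; a pose out of reach is approached as far as the arm can. A call is refused whole if a number of a shift passes 41.7 or a number of a turn 7.16, either way. A call with a gripper value outside its range is refused whole. "jaw" is the closure in counts, from 0 (fully open) to 255 (shut), set as the call begins (left out, the last holds). The fingers move at their own pace and stop on an object; "squeeze" is the grip in N (left out, the last holds). Time passes only in rows, so rows that do not move let the fingers close. It gives the time, the measured TCP pose, the force and the opening at its end, in the units of the state.
- arm.get_state(): the state, without advancing time (a new reading comes with each control period).
- arm.grab_frame(name): name is "scene" or "top" or "wrist"; returns a dict with "pixels" (480x640x3 uint8, red, green, blue), "z_map" (480x640 float32, m along the optical axis (not along the pixel's ray), 0 where there is no reading), "fx", "fy", "cx", "cy" (pixels), "cam_to_world" (4x4, takes a point from camera to world coordinates); the wrist camera has in their place "mount" (4x4, takes a point from camera to tool coordinates, whose origin is the TCP and whose axes are the tool frame's). Camera axes: x right, y down, z forward; pixel columns grow to the right and rows downward; lengths in m; the calibration is good to about 2 mm. The wrist camera is an equidistant fisheye: a pixel r from the principal point sees the ray r / f radians off the axis. A picture is of the moment at which its call begins: read the wrist's pose just before it.
- arm.job_done(): hands the job in, once; it reports no verdict.
The state is a dict: "t": time; "q": joint angles; "qd": joint speeds; "joint_efforts": joint torques, N m; "eef_pos": TCP position; "ee_rot": TCP orientation; "force": force on the tool from outside, world axes, zero at the start; "moment": the same for the moment, N m; "width": finger opening in m.
Only numpy, scipy, OpenCV 4.12 (cv2) and the standard library are available. Lean on these libraries where they do the work, as an engineer would, in place of code of your own. Each camera call takes 0.05 s, during which the arm holds its last target.

## Working session

There is one attempt and no reset: what is moved stays moved. The work goes in short steps, Python scripts to look and compute and a tool call to move; the robot and the scene stay as the last step left them, time stands still between calls to the robot, and variables do not carry over. Pictures are saved under pics/ and viewed, and the job is handed in when it is done.

Besides the shell and the picture viewer there is one more tool, called after "Call:" as name(argument=value, ...) on one line, values as JSON. move_arm: Moves the arm, as the interface text tells. Its arguments: {"type":"object","properties":{"deltas":{"type":"array","items":{"type":"object","properties":{"dp":{"type":"array","items":{"type":"number"}},"rotation":{"type":"array","items":{"type":"number"}}}}},"jaw":{"type":"number"},"squeeze":{"type":"number"}},"required":["deltas"]}

```bash
ls; mkdir -p pics; python3 - <<'E'
from station import arm
import cv2,numpy as np
s=arm.get_state();print(s)
for n in("scene","top"):
    f=arm.grab_frame(n)
    cv2.imwrite(f"pics/{n}0.png",f["pixels"][:,:,::-1]);np.savez(f"{n}0.npz",**f)
    print(n,f["fx"],f["cx"],f["cy"],f["cam_to_world"])
E
```

```text
pics
{'t': 0.0, 'q': array([-8.78929186e-01,  3.59367122e-01,  1.10574311e-02, -3.49960730e-04,
       -1.22410252e+00, -2.88089448e-01]), 'qd': array([-1.36593416e-04, -1.90611043e-04,  1.35220276e-03, -6.12291476e-04,
       -9.66306331e-06,  1.10786128e-03]), 'joint_efforts': array([ 6.16699726e-04, -5.82724428e+01,  2.93059319e+01,  6.99745819e+00,
        7.07093335e-03, -1.25412780e-04]), 'eef_pos': array([ 0.26497775, -0.62027921,  0.22563488]), 'ee_rot': array([-1.56915355e+00,  1.43723573e-04,  4.03658631e-01]), 'force': array([ 0.74770834, -0.114308  ,  0.84446775]), 'moment': array([-0.04085363, -0.00282564,  0.05639426]), 'width': 0.08776390439130298}
scene 566.6055129824978 310.3113030770153 243.08307524322603 [[-0.80207266 -0.37931405  0.46130284 -0.13220549]
 [-0.59688987  0.53505913 -0.59785802  1.04062989]
 [-0.02004835 -0.75487256 -0.65556501  0.97031941]
 [ 0.          0.          0.          1.        ]]
top 566.1581536427235 310.54286934859834 240.84390919227445 [[-0.02752048 -0.99468581  0.09921068  0.33542929]
 [-0.99937911  0.02956229  0.01916926  0.18510762]
 [-0.02200028 -0.09862153 -0.99488179  1.45236541]
 [ 0.          0.          0.          1.        ]]
```

View pics/scene0.png

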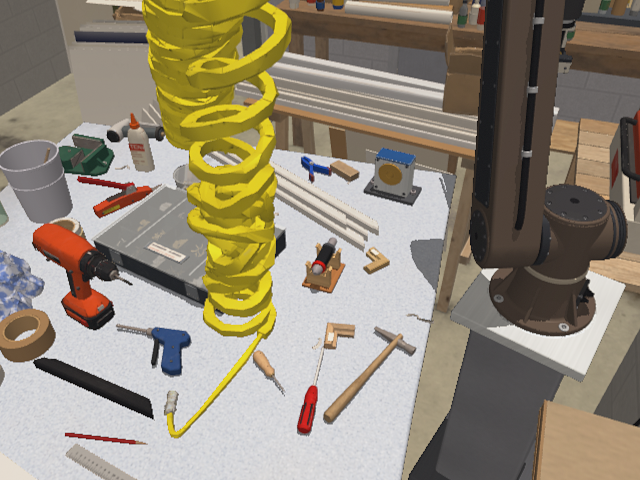

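View pics/top0.png

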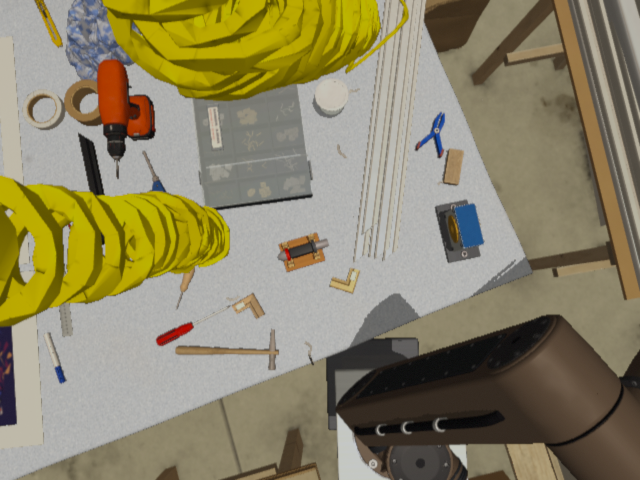

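```bash
cat > h.py <<'E'
import numpy as np,cv2
def load(n): return dict(np.load(n))
def cloud(f):
    h,w=f["z_map"].shape;u,v=np.meshgrid(np.arange(w),np.arange(h));z=f["z_map"]
    p=np.stack([(u-f["cx"])/f["fx"]*z,(v-f["cy"])/f["fy"]*z,z],-1)
    T=f["cam_to_world"];return p@T[:3,:3].T+T[:3,3]
E
python3 - <<'E'
from h import *
np.set_printoptions(precision=4,suppress=True)
t=load("top0.npz");P=cloud(t);s=load("scene0.npz");Q=cloud(s)
for n,(u,v) in dict(tbl=(340,215),gauge=(303,251),go=(322,244),nogo=(283,256),jigtop=(467,224),foot=(462,256)).items(): print(n,P[v,u])
for n,(u,v) in dict(gauge=(322,255),go=(332,242),nogo=(317,270),jigtop=(395,155),bush=(388,175)).items(): print(n,Q[v,u])
def crop(f,u0,u1,v0,v1,k,n): cv2.imwrite(n,cv2.resize(f["pixels"][v0:v1,u0:u1,::-1],None,fx=k,fy=k,interpolation=cv2.INTER_CUBIC))
crop(t,260,500,180,300,3,"pics/tc.png");crop(s,290,440,130,300,3.5,"pics/sc.png")
E
```

```text
tbl [ 0.5459  0.1349 -0.0048]
gauge [0.4486 0.2308 0.0733]
go [0.465  0.1839 0.0663]
nogo [0.438  0.2803 0.0696]
jigtop [ 0.4968 -0.1583  0.1234]
foot [ 0.4288 -0.1692  0.0154]
gauge [0.4511 0.2408 0.0731]
go [0.4604 0.1865 0.0706]
nogo [0.4345 0.2837 0.0668]
jigtop [ 0.4949 -0.1657  0.1227]
bush [ 0.4996 -0.1437  0.0667]
```

View pics/tc.png

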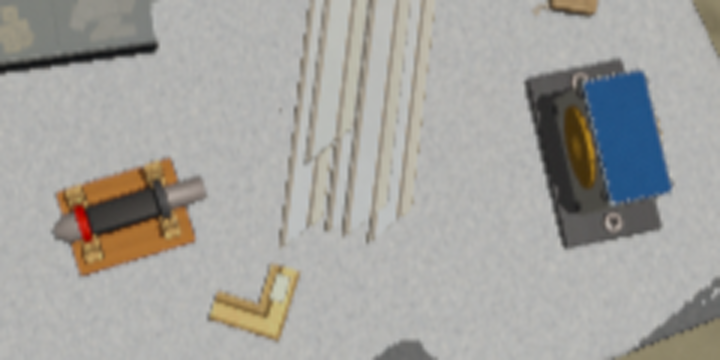

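View pics/sc.png

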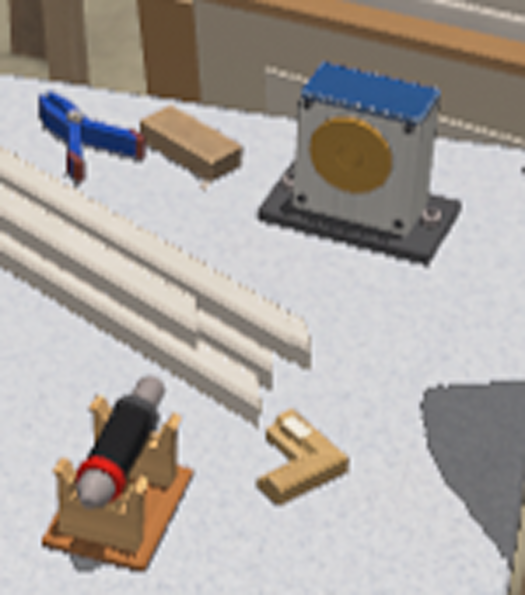

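```bash
python3 - <<'E'
from h import *
np.set_printoptions(precision=4,suppress=True)
for n in("top0.npz","scene0.npz"):
    f=load(n);P=cloud(f);c=f["pixels"].astype(int)
    near=np.hypot(P[...,0]-.49,P[...,1]+.17)<.13
    m=near&(abs(P[...,2]-.122)<.006)
    pts=P[m]; r=cv2.minAreaRect((pts[:,:2]*1000).astype(np.float32)); print(n,"jigtop",m.sum(),r,pts[:,2].mean(), cv2.boxPoints(r).tolist())
    m=near&(abs(P[...,2]-.012)<.006)
    pts=P[m]; r=cv2.minAreaRect((pts[:,:2]*1000).astype(np.float32)); print("foot",m.sum(),r,np.median(pts[:,2]))
    # gauge: above z>.05 near stand
    near=(abs(P[...,0]-.45)<.06)&(abs(P[...,1]-.235)<.09)
    m=near&(P[...,2]>.05)&(c.max(-1)<95)
    pts=P[m];q=pts[:,:2];mu=q.mean(0);_,_,V=np.linalg.svd(q-mu);print("gauge dark",m.sum(),mu,V[0],np.degrees(np.arctan2(V[0][1],V[0][0])), pts[:,2].max())
    m=near&(abs(P[...,2]-.008)<.005)
    pts=P[m]; r=cv2.minAreaRect((pts[:,:2]*1000).astype(np.float32)); print("standbase",m.sum(),r,np.median(pts[:,2]))
E
```

```text
top0.npz jigtop 902 ((494.8282165527344, -162.2315216064453), (100.53463745117188, 54.90387725830078), 10.056906700134277) 0.12152781978906861 [[440.5394287109375, -143.9793701171875], [450.1270751953125, -198.03964233398438], [549.1170043945312, -180.48367309570312], [539.5293579101562, -126.42340087890625]]
foot 831 ((483.9171447753906, -163.4918212890625), (244.8588104248047, 218.41758728027344), 51.628501892089844) 0.010712711196959157
gauge dark 289 [0.4526 0.2321] [-0.2632  0.9647] 105.25846802640302 0.08055958825631393
standbase 752 ((450.1161193847656, 235.397216796875), (119.38859558105469, 178.6165008544922), 0.38842976093292236) 0.006387799783818093
scene0.npz jigtop 422 ((492.7390441894531, -164.6619415283203), (102.2265396118164, 63.38102340698242), 7.5747175216674805) 0.12155134442424026 [[437.8944091796875, -139.9856719970703], [446.24920654296875, -202.81361389160156], [547.5836791992188, -189.3382110595703], [539.2288818359375, -126.51026916503906]]
foot 508 ((500.0093078613281, -158.30093383789062), (234.44725036621094, 97.97354888916016), 12.558835983276367) 0.011333666283684818
gauge dark 259 [0.4486 0.2305] [-0.267   0.9637] 105.48292390705203 0.07927078499252471
standbase 439 ((449.6646728515625, 239.0032196044922), (119.10218811035156, 171.4582977294922), 0.3631594181060791) 0.006807861969784668
```

```bash
cat >> h.py <<'E'
from scipy.spatial.transform import Rotation as R
np.set_printoptions(precision=4,suppress=True)
def pose(s): 
    return np.array(s["eef_pos"]),R.from_euler("xyz",s["ee_rot"])
def down(yawdeg): return R.from_euler("xyz",[-90,0,yawdeg],degrees=True)
def plan(s,tp,tR,n=None,polar=False,vmax=38,nd=1):
    """rows from measured pose to target"""
    p,r=pose(s);tp=np.array(tp,float)
    rv=(r.inv()*tR).as_rotvec()
    if polar:
        a0,a1=np.arctan2(p[1],p[0]),np.arctan2(tp[1],tp[0]);r0,r1=np.hypot(*p[:2]),np.hypot(*tp[:2])
        path=lambda k:np.array([(r0+(r1-r0)*k)*np.cos(a0+(a1-a0)*k),(r0+(r1-r0)*k)*np.sin(a0+(a1-a0)*k),p[2]+(tp[2]-p[2])*k])
    else: path=lambda k:p+(tp-p)*k
    ks=np.linspace(0,1,200);L=sum(np.linalg.norm(path(b)-path(a)) for a,b in zip(ks,ks[1:]))
    if n is None: n=max(1,int(np.ceil(max(L*1000/vmax,np.degrees(np.linalg.norm(rv))/6.5))))
    out=[]
    for i in range(n):
        ra=r*R.from_rotvec(rv*i/n)
        d=ra.inv().apply(path((i+1)/n)-path(i/n))*1000
        out.append((np.round(d,nd).tolist(),np.round(np.degrees(rv/n),2).tolist()))
    print("n",n)
    for o in out: print(o)
E
cat > st.py <<'E'
from station import arm
from h import *
E
python3 - <<'E'
from st import *
s=arm.get_state();f=arm.grab_frame("wrist");print(f["fx"],f["fy"],f["cx"],f["cy"],f["mount"])
cv2.imwrite("pics/w0.png",f["pixels"][:,:,::-1])
plan(s,[.47,0.0,.2],down(100),polar=True)
E
```

```text
371.64829954431775 371.64829954431775 315.9857887017615 248.63164027524286 [[-0.0009  0.953   0.303  -0.0831]
 [-0.0009 -0.303   0.953  -0.158 ]
 [ 1.      0.0006  0.0011 -0.0002]
 [ 0.      0.      0.      1.    ]]
n 19
([40.7, 1.4, 12.0], [-0.0, -4.05, 0.0])
([40.2, 1.4, 11.6], [-0.0, -4.05, 0.0])
([39.6, 1.4, 11.3], [-0.0, -4.05, 0.0])
([39.1, 1.4, 10.9], [-0.0, -4.05, 0.0])
([38.5, 1.4, 10.5], [-0.0, -4.05, 0.0])
([37.9, 1.4, 10.2], [-0.0, -4.05, 0.0])
([37.4, 1.4, 9.9], [-0.0, -4.05, 0.0])
([36.8, 1.4, 9.5], [-0.0, -4.05, 0.0])
([36.2, 1.4, 9.2], [-0.0, -4.05, 0.0])
([35.7, 1.4, 8.9], [-0.0, -4.05, 0.0])
([35.1, 1.4, 8.6], [-0.0, -4.05, 0.0])
([34.5, 1.4, 8.4], [-0.0, -4.05, 0.0])
([33.9, 1.4, 8.1], [-0.0, -4.05, 0.0])
([33.3, 1.4, 7.8], [-0.0, -4.05, 0.0])
([32.7, 1.4, 7.6], [-0.0, -4.05, 0.0])
([32.1, 1.4, 7.4], [-0.0, -4.05, 0.0])
([31.6, 1.4, 7.1], [-0.0, -4.05, 0.0])
([31.0, 1.4, 6.9], [-0.0, -4.05, 0.0])
([30.4, 1.4, 6.7], [-0.0, -4.05, 0.0])
```

View pics/w0.png

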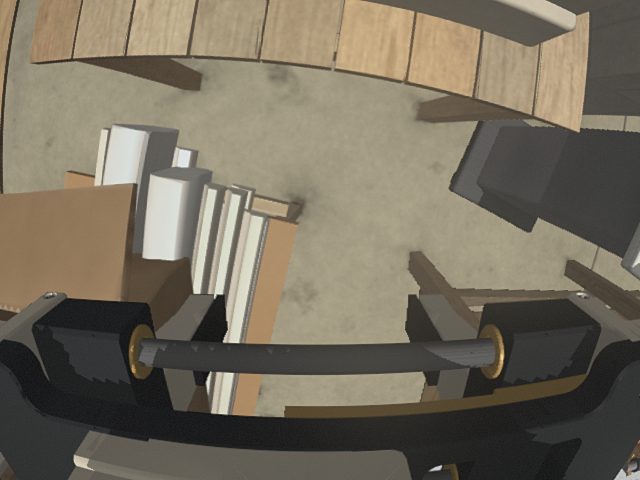

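```bash
cat >> h.py <<'E'
JC=np.array([.4945,-.164]);JY=10.0
def view_pose(dist,zc,dn,yaw=JY,mz=.08):
    d=np.array([-np.sin(np.radians(yaw)),np.cos(np.radians(yaw)),0]);z=np.array([0,0,1.])
    a=np.radians(dn+17.63)
    ty=np.cos(a)*d-np.sin(a)*z;tx=np.sin(a)*d+np.cos(a)*z;tz=np.cross(tx,ty)
    m=np.array([*JC,mz])-.03*d;cam=m-dist*d;cam[2]=zc
    return cam+.0831*tx+.158*ty,R.from_matrix(np.stack([tx,ty,tz],1))
E
python3 - <<'E'
from st import *
s=arm.get_state();p,r=view_pose(.25,.24,33);print(p,r.as_euler("xyz"))
plan(s,p,r,polar=True)
E
```

```text
[ 0.5146 -0.2778  0.1706] [-1.5708 -0.6871  1.7453]
n 14
([32.1, 4.0, 7.2], [1.88, -5.26, -2.37])
([31.8, 5.5, 5.6], [1.88, -5.26, -2.37])
([31.5, 7.0, 4.1], [1.88, -5.26, -2.37])
([31.0, 8.5, 2.5], [1.88, -5.26, -2.37])
([30.3, 9.9, 1.0], [1.88, -5.26, -2.37])
([29.5, 11.2, -0.6], [1.88, -5.26, -2.37])
([28.6, 12.5, -2.1], [1.88, -5.26, -2.37])
([27.6, 13.6, -3.5], [1.88, -5.26, -2.37])
([26.5, 14.8, -4.9], [1.88, -5.26, -2.37])
([25.2, 15.8, -6.3], [1.88, -5.26, -2.37])
([23.9, 16.7, -7.5], [1.88, -5.26, -2.37])
([22.4, 17.6, -8.7], [1.88, -5.26, -2.37])
([20.9, 18.4, -9.8], [1.88, -5.26, -2.37])
([19.3, 19.1, -10.8], [1.88, -5.26, -2.37])
```

Call:
move_arm(deltas=[{"dp": [32,4,7],"rotation": [1.9,-5.3,-2.4]},{"dp": [32,5.5,5.5],"rotation": [1.9,-5.3,-2.4]},{"dp": [31.5,7,4],"rotation": [1.9,-5.3,-2.4]},{"dp": [31,8.5,2.5],"rotation": [1.9,-5.3,-2.4]},{"dp": [30.5,10,1],"rotation": [1.9,-5.3,-2.4]}])

```text
t: 0.57
eef_pos: [0.3857, -0.511, 0.2066]
ee_rot: [-1.454, -0.249, 0.866]
force: [-0.9, 0.1, -0.1]
width: 0.0872
```

Call:
move_arm(deltas=[{"dp": [29.5,11,-0.5],"rotation": [1.9,-5.3,-2.4]},{"dp": [28.5,12.5,-2],"rotation": [1.9,-5.3,-2.4]},{"dp": [27.5,13.5,-3.5],"rotation": [1.9,-5.3,-2.4]},{"dp": [26.5,15,-5],"rotation": [1.9,-5.3,-2.4]},{"dp": [25,16,-6],"rotation": [1.9,-5.3,-2.4]}])

```text
t: 0.98
eef_pos: [0.4724, -0.3764, 0.1883]
ee_rot: [-1.469, -0.528, 1.36]
force: [-0.0, -0.4, -0.7]
width: 0.0878
```

```bash
python3 - <<'E'
from st import *
s=arm.get_state();p,r=view_pose(.25,.24,33);print(s["t"],s["q"],s["eef_pos"],s["force"],p)
plan(s,p,r)
E
```

```text
0.9833 [-0.6419  0.5151  0.2237 -0.4258 -1.6126  0.5129] [ 0.4724 -0.3764  0.1883] [-0.0434 -0.4374 -0.6657] [ 0.5146 -0.2778  0.1706]
n 4
([20.5, 16.5, -6.9], [1.71, -4.64, -2.02])
([19.3, 16.9, -9.0], [1.71, -4.64, -2.02])
([17.9, 17.3, -11.0], [1.71, -4.64, -2.02])
([16.3, 17.5, -12.9], [1.71, -4.64, -2.02])
```

Call:
move_arm(deltas=[{"dp": [20.5,16.5,-7],"rotation": [1.7,-4.7,-2.1]},{"dp": [19.5,17,-9],"rotation": [1.7,-4.7,-2.1]},{"dp": [18,17.5,-11],"rotation": [1.7,-4.7,-2.1]},{"dp": [16.5,17.5,-13],"rotation": [1.7,-4.7,-2.1]},{"dp": [0,0,0],"rotation": [0,0,0]}])

```text
t: 1.4
eef_pos: [0.5173, -0.2674, 0.1671]
ee_rot: [-1.584, -0.709, 1.78]
force: [-0.5, -0.6, -0.6]
width: 0.0877
```

```bash
python3 - <<'E'
from st import *
s=arm.get_state();f=arm.grab_frame("wrist");print(s["eef_pos"],s["ee_rot"],s["qd"])
cv2.imwrite("pics/w1.png",f["pixels"][:,:,::-1]);np.savez("w1.npz",pos=s["eef_pos"],rot=s["ee_rot"],**f)
E
```

```text
[ 0.5173 -0.2674  0.1671] [-1.5843 -0.7086  1.7798] [-0.0331 -0.0088 -0.0062  0.0447  0.0176 -0.0515]
```

View pics/w1.png

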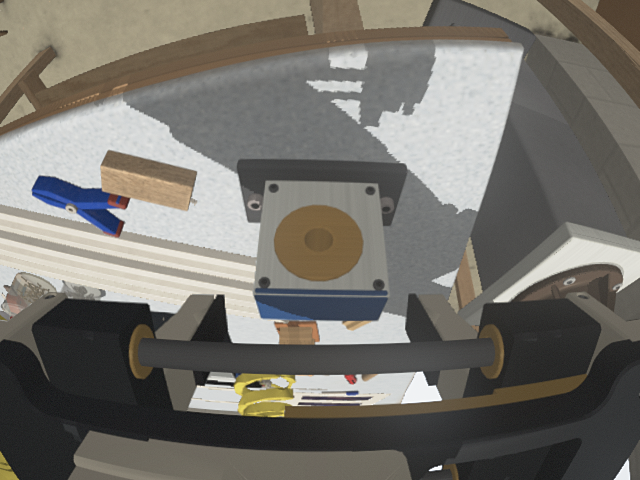

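```bash
cat >> h.py <<'E'
def wrays(f,u,v):
    x=(np.asarray(u,float)-f["cx"])/f["fx"];y=(np.asarray(v,float)-f["cy"])/f["fy"];th=np.hypot(x,y)
    k=np.tan(th)/np.maximum(th,1e-9)
    return np.stack([x*k,y*k,np.ones_like(x)],-1)   # scaled to z=1
def wpose(f):
    T=np.eye(4);T[:3,:3]=R.from_euler("xyz",f["rot"]).as_matrix();T[:3,3]=f["pos"];return T@f["mount"]
def wcloud(f):
    h,w=f["z_map"].shape;u,v=np.meshgrid(np.arange(w),np.arange(h))
    p=wrays(f,u,v)*f["z_map"][...,None];T=wpose(f);return p@T[:3,:3].T+T[:3,3]
E
python3 - <<'E'
from h import *
f=load("w1.npz");P=wcloud(f);c=f["pixels"]
cv2.imwrite("pics/w1c.png",cv2.resize(c[140:340,220:430,::-1],None,fx=3.5,fy=3,interpolation=cv2.INTER_CUBIC))
hsv=cv2.cvtColor(c,cv2.COLOR_RGB2HSV)
for q in [(290,240),(319,240),(318,250),(318,232),(345,240),(318,265),(318,215)]: print(q,c[q[1],q[0]],hsv[q[1],q[0]],P[q[1],q[0]])
# jig face plane from front block pts & flange
def plane(m):
    p=P[m];mu=np.median(p,0);
    for _ in range(5):
        _,_,V=np.linalg.svd(p-p.mean(0),full_matrices=False);n=V[2];d=(p-p.mean(0))@n;p=p[abs(d)<.001+0*d]
    n=n*np.sign(-n[1]);return p.mean(0),n,len(p)
u,v=np.meshgrid(np.arange(640),np.arange(480))
brass=(abs(u-318)<50)&(abs(v-243)<42)&(hsv[...,0]>10)&(hsv[...,0]<25)&(hsv[...,1]>120)
ring=brass&(np.hypot(u-319,(v-240))>18)
c0,n,k=plane(ring);print("flange plane",c0,n,k,"yaw",np.degrees(np.arctan2(n[0],-n[1]))*-1)
dist=(P-c0)@n
inside=(np.hypot(u-319,v-240)<25)&(dist<-.004); print(inside.sum())
T=wpose(f)
def onplane(uv):
    d=wrays(f,uv[:,0],uv[:,1])@T[:3,:3].T; t=((c0-T[:3,3])@n)/(d@n);return T[:3,3]+d*t[:,None]
ex=np.cross([0,0,1],-n)*-1; ex=np.cross(-n,[0,0,1]);ex/=np.linalg.norm(ex);ez=np.cross(ex,-n)
def circ(m,name):
    cs,_=cv2.findContours(m.astype(np.uint8),cv2.RETR_EXTERNAL,cv2.CHAIN_APPROX_NONE);k=max(cs,key=cv2.contourArea)[:,0,:].astype(float)
    w=onplane(k);q=np.stack([(w-c0)@ex,(w-c0)@ez],1)*1000
    A=np.c_[2*q,np.ones(len(q))];s=np.linalg.lstsq(A,(q**2).sum(1),rcond=None)[0];r=np.sqrt(s[2]+s[0]**2+s[1]**2)
    print(name,len(k),"center",c0+(ex*s[0]+ez*s[1])/1000,"r",r,"res",np.std(np.hypot(*(q-s[:2]).T)))
circ(inside,"bore depth")
circ(brass|inside,"flange")
m=(abs(P[...,2]-.122)<.004)&(hsv[...,0]>95)&(hsv[...,0]<125)&(hsv[...,1]>90)&(abs(u-320)<90)&(v<340)
r=cv2.minAreaRect((P[m][:,:2]*1000).astype(np.float32));print("top",m.sum(),r,np.median(P[m][:,2]))
E
```

```text
(290, 240) [122  99  67] [ 17 115 122] [ 0.5221 -0.1905  0.0773]
(319, 240) [110  90  60] [ 18 116 110] [ 0.4964 -0.1765  0.0648]
(318, 250) [110  90  62] [ 18 111 110] [ 0.4944 -0.1628  0.0661]
(318, 232) [110  91  63] [ 18 109 110] [ 0.4999 -0.1892  0.0657]
(345, 240) [123  99  67] [ 17 116 123] [ 0.4807 -0.1995  0.0772]
(318, 265) [122  97  67] [ 16 115 122] [ 0.5008 -0.1946  0.099 ]
(318, 215) [122  99  65] [ 18 119 122] [ 0.5009 -0.1934  0.0519]
flange plane [ 0.4898 -0.1972  0.0813] [ 0.2668 -0.9637  0.0085] 17 yaw -15.47683699907928
420
bore depth 67 center [ 0.5007 -0.1942  0.0775] r 9.34249213505263 res 0.6961078739274069
flange 86 center [ 0.5003 -0.1943  0.0783] r 9.728220902308369 res 1.1843282181042583
top 864 ((493.76409912109375, -168.44891357421875), (96.29981231689453, 49.350833892822266), 10.147889137268066) 0.12268257979332253
```

View pics/w1c.png

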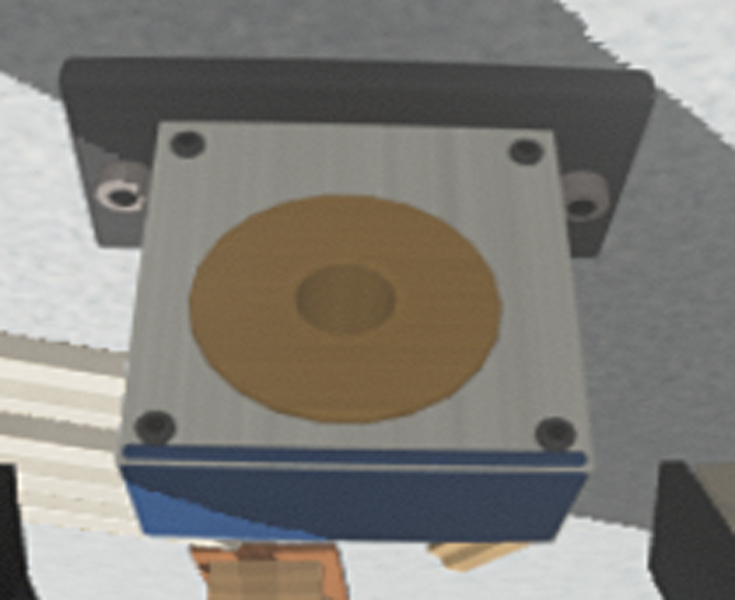

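```bash
python3 - <<'E'
from h import *
f=load("w1.npz");P=wcloud(f);c=f["pixels"];hsv=cv2.cvtColor(c,cv2.COLOR_RGB2HSV)
u,v=np.meshgrid(np.arange(640),np.arange(480))
brass=(abs(u-318)<52)&(abs(v-243)<45)&(hsv[...,0]>10)&(hsv[...,0]<25)&(hsv[...,1]>85)
ring=brass&(np.hypot(u-319,v-240)>20)&(np.hypot(u-318,v-243)<34)
p=P[ring]
for _ in range(6):
    mu=p.mean(0);_,_,V=np.linalg.svd(p-mu,full_matrices=False);n=V[2];p=p[abs((p-mu)@n)<.002]
n=n*np.sign(-n[1]);c0=mu;print("plane",c0,n,len(p),"yaw",np.degrees(np.arctan2(n[0],-n[1])))
T=wpose(f);ex=np.cross(-n,[0,0,1]);ex/=np.linalg.norm(ex);ez=np.cross(ex,-n)
def onplane(uv):
    d=wrays(f,uv[:,0],uv[:,1])@T[:3,:3].T; t=((c0-T[:3,3])@n)/(d@n);return T[:3,3]+d*t[:,None]
def circ(m,name):
    cs,_=cv2.findContours(m.astype(np.uint8),cv2.RETR_EXTERNAL,cv2.CHAIN_APPROX_NONE);k=max(cs,key=cv2.contourArea)[:,0,:].astype(float)
    w=onplane(k);q=np.stack([(w-c0)@ex,(w-c0)@ez],1)*1000
    s=np.linalg.lstsq(np.c_[2*q,np.ones(len(q))],(q**2).sum(1),rcond=None)[0];r=np.sqrt(s[2]+s[0]**2+s[1]**2)
    print(name,len(k),"center",c0+(ex*s[0]+ez*s[1])/1000,"r",r,"res",np.std(np.hypot(*(q-s[:2]).T)))
circ(brass,"flange")
dist=(P-c0)@n
circ((np.hypot(u-319,v-240)<20)&(dist<-.002),"bore depth")
val=cv2.GaussianBlur(hsv[...,2],(3,3),0)
for th in (114,116,118): circ((np.hypot(u-319,v-240)<19)&(val<th),f"bore val{th}")
d=np.array([np.sin(np.radians(10)),-np.cos(np.radians(10)),0])
m=(abs(P[...,2]-.1225)<.004)&(abs(u-320)<90)&(v<340)&(hsv[...,0]>95)
J=P[m][:,:2];print("nominal right mouth per flange plane; jig c+30:",JC+.03*d[:2])
E
```

```text
plane [ 0.5016 -0.1949  0.0798] [ 0.166  -0.9779 -0.1272] 246 yaw 9.634812809288455
flange 233 center [ 0.5007 -0.1947  0.0765] r 35.92488947289566 res 1.4483542183191531
bore depth 73 center [ 0.5009 -0.1948  0.0775] r 10.083172222184887 res 0.47665790689162124
bore val114 73 center [ 0.5008 -0.1946  0.0762] r 11.014466460717667 res 0.2619468315005608
bore val116 74 center [ 0.5008 -0.1946  0.0763] r 11.32230804139123 res 0.34394723170791136
bore val118 75 center [ 0.5008 -0.1946  0.0762] r 11.620925751318069 res 0.2868134972839028
nominal right mouth per flange plane; jig c+30: [ 0.4997 -0.1935]
```

```bash
cat >> h.py <<'E'
def view_pt(m,dist,zc,dn,yaw):
    d=np.array([-np.sin(np.radians(yaw)),np.cos(np.radians(yaw)),0]);z=np.array([0,0,1.])
    a=np.radians(dn+17.63)
    ty=np.cos(a)*d-np.sin(a)*z;tx=np.sin(a)*d+np.cos(a)*z;tz=np.cross(tx,ty)
    cam=np.array(m)-dist*d;cam[2]=zc
    return cam+.0831*tx+.158*ty,R.from_matrix(np.stack([tx,ty,tz],1))
E
python3 - <<'E'
from st import *
s=arm.get_state();p,r=view_pt([.469,.167,.06],.25,.22,33,15.3);print(s["eef_pos"],p,r.as_euler("xyz"))
mid=[.50,-.15,.235]
plan(s,mid,r,n=5)
s2=dict(eef_pos=mid,ee_rot=r.as_euler("xyz"));plan(s2,p,r)
E
```

```text
[ 0.5165 -0.2694  0.1675] [0.4916 0.0845 0.1506] [-1.5708 -0.6871  1.8378]
n 5
([27.1, 5.3, -1.5], [0.59, -0.56, 0.21])
([27.1, 5.2, -1.9], [0.59, -0.56, 0.21])
([27.1, 5.1, -2.2], [0.59, -0.56, 0.21])
([27.0, 5.0, -2.5], [0.59, -0.56, 0.21])
([27.0, 4.9, -2.8], [0.59, -0.56, 0.21])
n 7
([17.6, 30.0, -7.7], [0.0, -0.0, -0.0])
([17.6, 30.0, -7.7], [0.0, -0.0, -0.0])
([17.6, 30.0, -7.7], [0.0, -0.0, -0.0])
([17.6, 30.0, -7.7], [0.0, -0.0, -0.0])
([17.6, 30.0, -7.7], [0.0, -0.0, -0.0])
([17.6, 30.0, -7.7], [0.0, -0.0, -0.0])
([17.6, 30.0, -7.7], [0.0, -0.0, -0.0])
```

Call:
move_arm(deltas=[{"dp": [27,2,-1.5],"rotation": [0.6,-0.6,0.2]},{"dp": [27,5,-2],"rotation": [0.6,-0.6,0.2]},{"dp": [27,5,-2],"rotation": [0.6,-0.6,0.2]},{"dp": [27,5,-2.5],"rotation": [0.6,-0.6,0.2]},{"dp": [27,5,-3],"rotation": [0.6,-0.6,0.2]}])

```text
t: 1.87
eef_pos: [0.4981, -0.1543, 0.2329]
ee_rot: [-1.555, -0.691, 1.823]
force: [0.8, -0.5, 1.0]
width: 0.0878
```

Call:
move_arm(deltas=[{"dp": [20,30,-7.5],"rotation": [0,0,0]},{"dp": [17.5,30,-7.5],"rotation": [0,0,0]},{"dp": [17.5,30,-7.5],"rotation": [0,0,0]},{"dp": [17.5,30,-7.5],"rotation": [0,0,0]},{"dp": [17.5,30,-7.5],"rotation": [0,0,0]}])

```text
t: 2.28
eef_pos: [0.4932, 0.0143, 0.1787]
ee_rot: [-1.569, -0.677, 1.821]
force: [0.3, 0.7, -0.0]
width: 0.0877
```

```bash
python3 - <<'E'
from st import *
s=arm.get_state();p,r=view_pt([.469,.167,.06],.25,.22,33,15.3);print(s["eef_pos"],p)
plan(s,p,r)
E
```

```text
[0.4932 0.0143 0.1787] [0.4916 0.0845 0.1506]
n 2
([17.9, 32.4, -8.0], [0.24, -0.37, -0.29])
([17.6, 32.4, -8.2], [0.24, -0.37, -0.29])
```

Call:
move_arm(deltas=[{"dp": [18,32.5,-8],"rotation": [0.2,-0.4,-0.3]},{"dp": [14,26,-6],"rotation": [0.2,-0.4,-0.3]},{"dp": [0,0,0],"rotation": [0,0,0]},{"dp": [0,0,0],"rotation": [0,0,0]}])

```text
t: 2.62
eef_pos: [0.4886, 0.0835, 0.1519]
ee_rot: [-1.572, -0.687, 1.837]
force: [0.7, -1.0, 0.8]
width: 0.0875
```

```bash
python3 - <<'E'
from st import *
s=arm.get_state();f=arm.grab_frame("wrist");print(s["eef_pos"],s["ee_rot"],s["qd"])
np.savez("w2.npz",pos=s["eef_pos"],rot=s["ee_rot"],**f)
cv2.imwrite("pics/w2c.png",cv2.resize(f["pixels"][140:340,200:430,::-1],None,fx=3.4,fy=3,interpolation=cv2.INTER_CUBIC))
cv2.imwrite("pics/w2.png",f["pixels"][:,:,::-1])
E
```

```text
[0.4886 0.0835 0.1519] [-1.572  -0.6867  1.8375] [ 0.0336  0.0009 -0.0263 -0.0251  0.0214 -0.0108]
```

View pics/w2c.png

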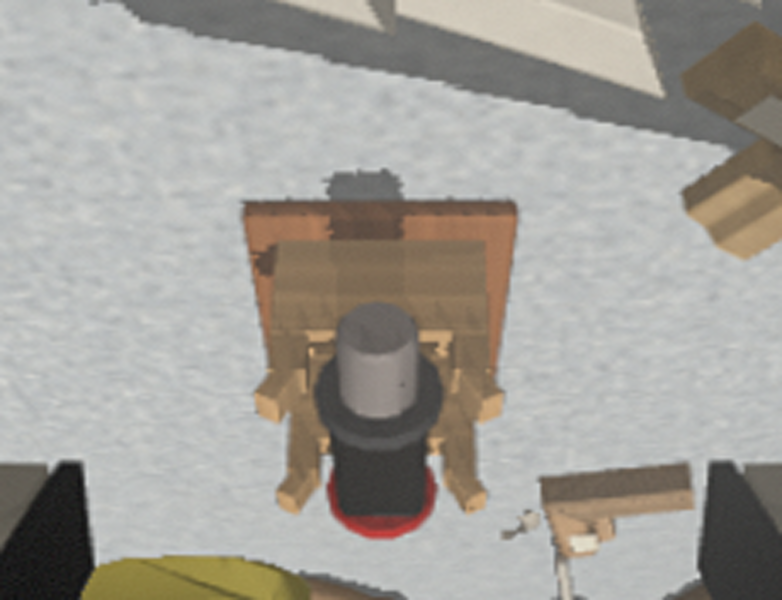

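View pics/w2.png

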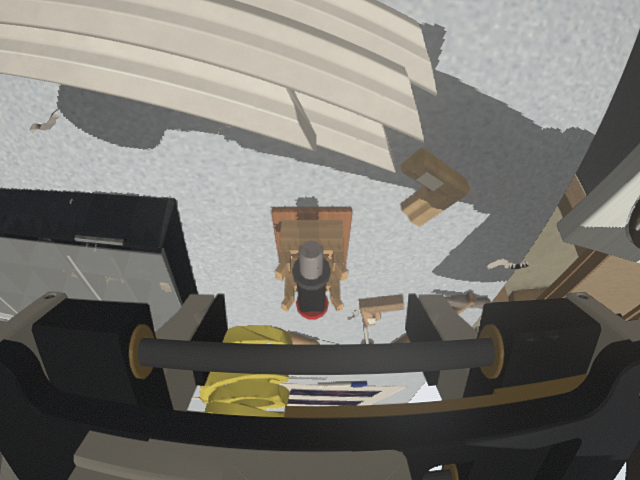

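```bash
python3 - <<'E'
from h import *
f=load("w2.npz");P=wcloud(f);T=wpose(f)
def atz(u,v,z):
    d=wrays(f,[u],[v])[0]@T[:3,:3].T;return T[:3,3]+d*(z-T[2,3])/d[2]
c=f["pixels"]
print("tip center @.06",atz(310.9,249,.06))
# row mid positions of go cylinder & collar
for name,v,a,b,z in [("go",262,None,None,.06)]:
    row=c[v,290:335].astype(int).sum(1);print(row)
for u,v in [(311,249),(311,262),(311,270),(312,283),(312,300),(311,245),(300,200),(290,140)]: print((u,v),c[v,u],P[v,u])
m=(P[...,2]>.072)&(P[...,2]<.077)&(np.hypot(P[...,0]-.45,P[...,1]-.235)<.08)&(c.max(-1)<60)
q=P[m];print("handle pts",m.sum(),q.mean(0),q[:,2].std())
mu=q.mean(0);V=np.linalg.svd(q[:,:2]-mu[:2],full_matrices=False)[2];print(np.degrees(np.arctan2(*V[0][::-1])), cv2.minAreaRect((q[:,:2]*1000).astype(np.float32)))
b=(abs(P[...,2]-.008)<.003)&(abs(P[...,0]-.45)<.08)&(abs(P[...,1]-.235)<.1)&(c[...,0].astype(int)-c[...,2]>40)
print("base",b.sum(),cv2.minAreaRect((P[b][:,:2]*1000).astype(np.float32)))
E
```

```text
tip center @.06 [0.4693 0.1669 0.06  ]
[253 323 338 314 266 214 200 203 210 253 311 335 356 378 391 400 405 408
 415 418 426 435 437 436 438 432 432 411 392 386 372 361 294 235 211 210
 203 214 260 314 331 323 289 278 344]
(311, 249) [106 101  98] [0.4693 0.1665 0.0603]
(311, 262) [152 144 139] [0.4683 0.1698 0.0703]
(311, 270) [152 144 138] [0.465  0.1824 0.0702]
(312, 283) [68 67 65] [0.4603 0.1972 0.0742]
(312, 300) [63 61 58] [0.4508 0.2332 0.0728]
(311, 245) [107 100  96] [0.4691 0.1675 0.0558]
(300, 200) [105 104 104] [0.477  0.1791 0.0002]
(290, 140) [206 198 185] [0.5074 0.0725 0.0461]
handle pts 124 [0.4551 0.2381 0.0729] 0.00044914609165951086
110.24707498966833 ((451.2452087402344, 233.8604278564453), (23.25470733642578, 49.32176971435547), 15.561352729797363)
base 1135 ((419.86859130859375, 214.4515838623047), (152.17132568359375, 106.55206298828125), 24.933568954467773)
```

```bash
python3 - <<'E'
from st import *
s=arm.get_state()
plan(s,[.4507,.2344,.15],down(105.4))
E
```

```text
n 7
([17.0, 14.3, -0.4], [0.02, -0.03, 5.63])
([18.3, 12.6, -0.4], [0.02, -0.03, 5.63])
([19.5, 10.7, -0.4], [0.02, -0.03, 5.63])
([20.4, 8.8, -0.5], [0.02, -0.03, 5.63])
([21.2, 6.7, -0.5], [0.02, -0.03, 5.63])
([21.8, 4.6, -0.5], [0.02, -0.03, 5.63])
([22.1, 2.5, -0.5], [0.02, -0.03, 5.63])
```

Call:
move_arm(deltas=[{"dp": [17,14.5,-0.4],"rotation": [0,0,5.7]},{"dp": [18.5,12.5,-0.4],"rotation": [0,0,5.7]},{"dp": [19.5,10.5,-0.4],"rotation": [0,0,5.7]},{"dp": [20.5,9,-0.5],"rotation": [0,0,5.7]},{"dp": [21,6.5,-0.5],"rotation": [0,0,5.7]}])

```text
t: 3.08
eef_pos: [0.4739, 0.1768, 0.1504]
ee_rot: [-1.579, -0.18, 1.804]
force: [1.2, -0.8, -1.5]
width: 0.0872
```

Call:
move_arm(deltas=[{"dp": [22,4.5,-0.5],"rotation": [0,0,5.7]},{"dp": [22,2.5,-0.5],"rotation": [0,0,5.6]},{"dp": [0,0,0],"rotation": [0,0,0]}])

```text
t: 3.33
eef_pos: [0.4675, 0.2262, 0.1548]
ee_rot: [-1.594, 0.022, 1.804]
force: [0.8, -1.2, -0.5]
width: 0.0878
```

```bash
python3 - <<'E'
from st import *
s=arm.get_state();print(s["t"],s["eef_pos"],s["ee_rot"],s["q"])
plan(s,[.4507,.2344,.12],down(105.4))
f=arm.grab_frame("wrist")
cv2.imwrite("pics/w3.png",f["pixels"][:,:,::-1]);np.savez("w3.npz",pos=s["eef_pos"],rot=s["ee_rot"],**f)
E
```

```text
3.3333 [0.4675 0.2262 0.1548] [-1.5942  0.0221  1.8038] [ 0.8536  0.1535 -0.4595  0.0388 -0.952  -0.6427]
n 2
([6.3, 17.1, 7.6], [0.66, -1.02, -0.65])
([6.2, 17.3, 7.3], [0.66, -1.02, -0.65])
```

View pics/w3.png

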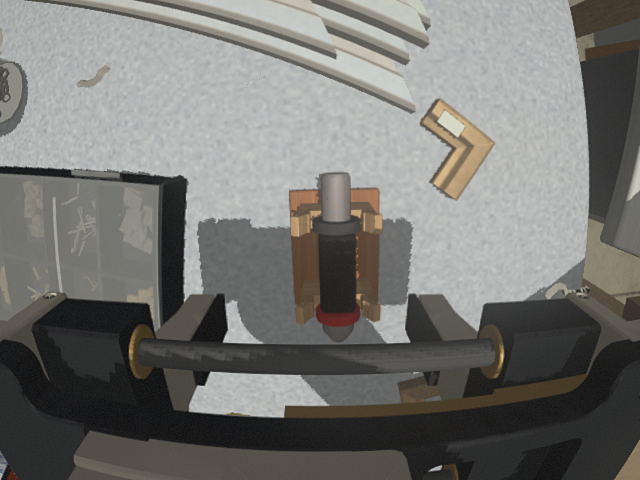

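Call:
move_arm(deltas=[{"dp": [6.5,12,7.5],"rotation": [0.7,-1.0,-0.65]},{"dp": [6,12,7.5],"rotation": [0.6,-1.0,-0.65]},{"dp": [0,8,0],"rotation": [0,0,0]},{"dp": [0,0,0],"rotation": [0,0,0]}])

```text
t: 3.72
eef_pos: [0.45, 0.231, 0.1205]
ee_rot: [-1.569, -0.009, 1.839]
force: [0.9, -0.7, -0.1]
width: 0.0877
```

```bash
python3 - <<'E'
from st import *
s=arm.get_state();print(s["t"],s["eef_pos"],s["ee_rot"],s["force"])
plan(s,[.4507,.2344,.046],down(105.4))
f=load("w3.npz");P=wcloud(f);c=f["pixels"]
for u,v in [(335,180),(335,200),(337,245),(338,260),(338,280),(338,295)]: print(c[v,u],P[v,u])
E
```

```text
3.7167 [0.45   0.231  0.1205] [-1.5686 -0.009   1.8392] [ 0.8641 -0.7328 -0.0758]
n 2
([1.2, 37.2, -0.9], [-0.06, -0.01, 0.26])
([1.4, 37.2, -0.8], [-0.06, -0.01, 0.26])
[173 164 159] [0.4692 0.1708 0.0701]
[164 156 149] [0.4659 0.1838 0.0697]
[50 46 45] [0.4573 0.213  0.0722]
[44 41 37] [0.454  0.223  0.0729]
[40 36 36] [0.4503 0.2373 0.0726]
[39 35 35] [0.4474 0.2486 0.0721]
```

Call:
move_arm(deltas=[{"dp": [1.5,22,-1],"rotation": [-0.1,0,0.5]},{"dp": [1,22,-0.5],"rotation": [0,0,0]},{"dp": [0,18,0],"rotation": [0,0,0]},{"dp": [0,10,0],"rotation": [0,0,0]},{"dp": [0,0,0],"rotation": [0,0,0]}])

```text
t: 4.13
eef_pos: [0.455, 0.2267, 0.0453]
ee_rot: [-1.571, -0.001, 1.824]
force: [-0.4, 0.6, -0.4]
width: 0.0877
```

```bash
python3 - <<'E'
from st import *
s=arm.get_state();print(s["t"],s["eef_pos"],s["ee_rot"],s["force"])
plan(s,[.4507,.2344,.046],down(105.4))
E
```

```text
4.1333 [0.455  0.2267 0.0453] [-1.5711 -0.0013  1.8236] [-0.395   0.6107 -0.3857]
n 1
([8.5, -0.7, 2.2], [0.02, -0.91, 0.07])
```

Call:
move_arm(deltas=[{"dp": [8.5,0,2],"rotation": [0,-0.9,0]},{"dp": [0,0,0],"rotation": [0,0,0]},{"dp": [0,0,0],"rotation": [0,0,0]}])

```text
t: 4.38
eef_pos: [0.4522, 0.2318, 0.0454]
ee_rot: [-1.57, -0.0, 1.834]
force: [0.4, 0.6, 0.1]
width: 0.0876
```

```bash
python3 - <<'E'
from st import *
s=arm.get_state();print(s["t"],s["eef_pos"],s["ee_rot"],s["force"],s["qd"])
plan(s,[.4507,.2344,.046],down(105.4))
E
```

```text
4.3833 [0.4522 0.2318 0.0454] [-1.5698 -0.0004  1.8345] [0.4033 0.5703 0.0789] [-0.004  -0.0058  0.0105  0.0005 -0.0027  0.0002]
n 1
([2.9, -0.6, 0.8], [-0.05, -0.29, 0.02])
```

Call:
move_arm(deltas=[{"dp": [3.5,-0.5,1],"rotation": [0,-0.4,0]},{"dp": [1,0,0.3],"rotation": [0,0,0]},{"dp": [0,0,0],"rotation": [0,0,0]},{"dp": [0,0,0],"rotation": [0,0,0]},{"dp": [0,0,0],"rotation": [0,0,0]}], jaw=255, squeeze=30)

```text
t: 4.8
eef_pos: [0.451, 0.2374, 0.0488]
ee_rot: [-1.574, -0.003, 1.842]
force: [-0.2, -0.2, -0.5]
width: 0.0599
```

Call:
move_arm(deltas=[{"dp": [0,0,0],"rotation": [0,0,0]},{"dp": [0,0,0],"rotation": [0,0,0]},{"dp": [0,0,0],"rotation": [0,0,0]},{"dp": [0,0,0],"rotation": [0,0,0]},{"dp": [0,0,0],"rotation": [0,0,0]}])

```text
t: 5.22
eef_pos: [0.451, 0.2376, 0.0492]
ee_rot: [-1.575, -0.004, 1.842]
force: [2.1, 0.4, 1.3]
width: 0.0265
```

```bash
python3 - <<'E'
from st import *
s=arm.get_state();print(s["t"],s["eef_pos"],s["ee_rot"],s["force"],s["moment"],s["width"])
E
```

```text
5.2167 [0.451  0.2376 0.0492] [-1.575  -0.0037  1.8423] [2.0658 0.3867 1.2621] [ 0.3319 -1.0292 -0.0169] 0.02646415869599222
```

Call:
move_arm(deltas=[{"dp": [0,-6,0],"rotation": [0,0,0]},{"dp": [0,-14,0],"rotation": [0,0,0]},{"dp": [0,-25,0],"rotation": [0,0,0]},{"dp": [0,-35,0],"rotation": [0,0,0]},{"dp": [0,-30,0],"rotation": [0,0,0]}])

```text
t: 5.63
eef_pos: [0.4458, 0.2324, 0.1556]
ee_rot: [-1.558, 0.005, 1.84]
force: [1.0, 0.8, -3.1]
width: 0.0258
```

Call:
move_arm(deltas=[{"dp": [0,-20,0],"rotation": [0,0,0]},{"dp": [0,-5,0],"rotation": [0,0,0]},{"dp": [0,0,0],"rotation": [0,0,0]}])

```text
t: 5.88
eef_pos: [0.4475, 0.2338, 0.1884]
ee_rot: [-1.565, 0.001, 1.84]
force: [0.4, -0.1, -2.4]
width: 0.0258
```

```bash
python3 - <<'E'
from st import *
s=arm.get_state();f=arm.grab_frame("wrist");print(s["t"],s["eef_pos"],s["ee_rot"],s["force"],s["moment"],s["qd"],s["width"])
cv2.imwrite("pics/w4.png",f["pixels"][:,:,::-1]);np.savez("w4.npz",pos=s["eef_pos"],rot=s["ee_rot"],**f)
E
```

```text
5.8833 [0.4475 0.2338 0.1884] [-1.5653  0.0009  1.8404] [ 0.3836 -0.1425 -2.418 ] [ 0.0986  0.0754 -0.0156] [-0.0006 -0.0179  0.0036 -0.0023 -0.0039 -0.0001] 0.025775215140751883
```

View pics/w4.png

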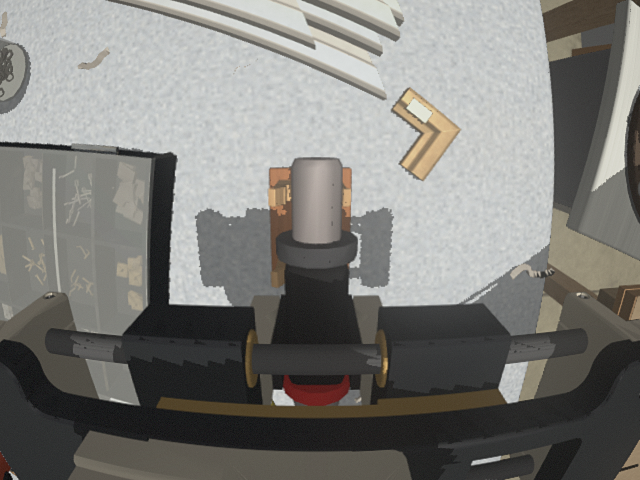

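```bash
python3 - <<'E'
from h import *
f=load("w4.npz");M=f["mount"]
h,w=f["z_map"].shape;u,v=np.meshgrid(np.arange(w),np.arange(h))
P=(wrays(f,u,v)*f["z_map"][...,None])@M[:3,:3].T+M[:3,3]   # tool coords
P*=1000
for vv in (165,175,190,210,230):
    m=(abs(u-317)<45)&(v==vv)&(P[...,1]<20)&(P[...,1]>-60)
    q=P[m];uu=u[m];top=q[abs(uu-uu.mean())<8]
    print(vv,uu.min(),uu.max(),"zmid",(q[0,2]+q[-1,2])/2,"zwidth",q[-1,2]-q[0,2],"top y",np.median(top[:,1]),"x",np.median(top[:,0]))
for vv in (240,255,262): 
    m=(abs(u-317)<60)&(v==vv)&(P[...,1]<20)&(P[...,1]>-60);q=P[m];print("collar",u[m].min(),u[m].max(),q[[0,-1],2],np.median(q[:,1]),np.median(q[:,0]))
for vv in (150,155,157,158,160,163): print(vv,P[vv,317])
for vv in (270,280,290): print("handle",P[vv,317])
E
```

```text
165 291 342 zmid 0.976311522932277 zwidth 19.97588851894183 top y -19.934332230582093 x -71.12429859030033
175 291 342 zmid 0.9572572619940889 zwidth 19.999295285613265 top y -20.13750163389405 x -67.39987489577001
190 291 342 zmid 0.921223887680136 zwidth 20.238004031376377 top y -20.664614913220134 x -61.818253979800076
210 291 341 zmid 0.6702260501610677 zwidth 20.08982771905281 top y -20.43030960621292 x -54.14633937491152
230 290 342 zmid 0.7070118818943918 zwidth 22.865826732539958 top y -20.50487187758243 x -46.347784169836316
collar 276 357 [-15.4859  17.5878] -16.93821900163603 -41.327972926437674
collar 277 356 [-15.0777  17.2841] -25.184722642654783 -37.84050876574439
collar 284 349 [-11.7801  13.6509] -26.142898678467837 -35.38180107557042
150 [-67.8429 187.6693   1.5266]
155 [-63.1385 188.436    1.5343]
157 [-73.2068  -5.268    1.1125]
158 [-73.1742 -11.1714   1.1001]
160 [-72.9764 -19.7122   1.0824]
163 [-71.8307 -19.4081   1.0845]
handle [-31.0972 -23.374    1.1418]
handle [-26.5887 -22.6195   1.1518]
handle [-22.6725 -23.5132   1.1576]
```

```bash
cat >> h.py <<'E'
YAWJ=10.0
DJ=np.array([-np.sin(np.radians(YAWJ)),np.cos(np.radians(YAWJ)),0])
EXJ=np.array([np.cos(np.radians(YAWJ)),np.sin(np.radians(YAWJ)),0])
BR=np.array([.5018,-.1944,.0765])   # bore centre, right mouth
BL=BR+.06*DJ
AX=np.array([-.0032,-.0108,0])      # gauge origin in tool
TR=down(90+YAWJ)
def tcp_go(gap,dx=0,dz=0): # go tip 'gap' mm outside left mouth
    g=BL+(.07+gap/1000)*DJ+EXJ*dx/1000+np.array([0,0,dz/1000]); return g-TR.apply(AX)
def tcp_nogo(gap,dx=0,dz=0):
    g=BR-(.058+gap/1000)*DJ+EXJ*dx/1000+np.array([0,0,dz/1000]); return g-TR.apply(AX)
def rep(s):
    p,r=pose(s);g=p+r.apply(AX);ax=r.apply([1,0,0])
    tip=g-.07*ax;e=tip-BL;ng=g+.058*ax;e2=ng-BR
    print("t %.2f"%s["t"],"go tip: gap %.1f dx %.2f dz %.2f |"%(1000*e@DJ,1000*e@EXJ,1000*e[2]),"nogo: gap %.1f dx %.2f dz %.2f"%(-1000*e2@DJ,1000*e2@EXJ,1000*e2[2]),
     "rot err deg",np.degrees((r.inv()*TR).as_rotvec()),"F tool/jig ex,d,z",np.array([s["force"]@EXJ,s["force"]@DJ,s["force"][2]]),"M",s["moment"],"z",p[2], "w",s["width"])
E
python3 - <<'E'
from st import *
s=arm.get_state();print(tcp_go(20))
p=tcp_go(30);p[2]=.13
plan(s,p,TR); rep(s)
E
```

```text
[ 0.4752 -0.0435  0.0657]
n 8
([-33.1, 7.3, 5.7], [-0.04, 0.68, -0.01])
([-33.1, 7.3, 5.3], [-0.04, 0.68, -0.01])
([-33.2, 7.3, 4.9], [-0.04, 0.68, -0.01])
([-33.3, 7.3, 4.6], [-0.04, 0.68, -0.01])
([-33.3, 7.3, 4.2], [-0.04, 0.68, -0.01])
([-33.4, 7.2, 3.8], [-0.04, 0.68, -0.01])
([-33.4, 7.2, 3.4], [-0.04, 0.68, -0.01])
([-33.4, 7.2, 3.0], [-0.04, 0.68, -0.01])
t 5.93 go tip: gap 298.2 dx 27.76 dz 122.14 | nogo: gap -485.6 dx 15.61 dz 121.99 rot err deg [-0.3347  5.4466 -0.0837] F tool/jig ex,d,z [-0.0721  0.3133 -3.1722] M [ 0.0768  0.0351 -0.0079] z 0.18775405323177147 w 0.0257091609963005
```

Call:
move_arm(deltas=[{"dp": [-30,5,5.5],"rotation": [0,0.7,0]},{"dp": [-33,7,5],"rotation": [0,0.7,0]},{"dp": [-33,7,5],"rotation": [0,0.7,0]},{"dp": [-33,7,4.5],"rotation": [0,0.7,0]},{"dp": [-33,7,4],"rotation": [0,0.7,0]}])

```text
t: 6.35
eef_pos: [0.4607, 0.0693, 0.1477]
ee_rot: [-1.559, 0.002, 1.785]
force: [1.5, -0.6, -2.3]
width: 0.0254
```

```bash
python3 - <<'E'
from st import *
s=arm.get_state();rep(s);p=tcp_go(30);p[2]=.10
plan(s,p,TR)
E
```

```text
t 6.35 go tip: gap 133.7 dx 8.37 dz 82.11 | nogo: gap -321.6 dx 3.31 dz 81.85 rot err deg [-0.6903  2.2671 -0.1302] F tool/jig ex,d,z [ 1.3805 -0.8767 -2.3104] M [ 0.0426 -0.0968  0.0582] z 0.14766106423172892 w 0.025438796040694624
n 4
([-25.8, 12.0, 2.2], [-0.17, 0.57, -0.03])
([-25.8, 12.0, 2.0], [-0.17, 0.57, -0.03])
([-25.9, 12.0, 1.8], [-0.17, 0.57, -0.03])
([-25.9, 11.9, 1.6], [-0.17, 0.57, -0.03])
```

Call:
move_arm(deltas=[{"dp": [-26,14,2.5],"rotation": [-0.2,0.7,0]},{"dp": [-22,14,2],"rotation": [-0.2,0.6,0]},{"dp": [-18,14,2],"rotation": [-0.2,0.6,0]},{"dp": [-12,10,1],"rotation": [0,0.3,0]},{"dp": [-5,5,0],"rotation": [0,0,0]}])

```text
t: 6.77
eef_pos: [0.4612, -0.0247, 0.0797]
ee_rot: [-1.554, 0.004, 1.738]
force: [0.5, 0.4, -2.2]
width: 0.0258
```

```bash
python3 - <<'E'
from st import *
s=arm.get_state();rep(s);p=tcp_go(15)
plan(s,p,TR)
E
```

```text
t 6.77 go tip: gap 41.1 dx -10.92 dz 14.32 | nogo: gap -229.1 dx -9.97 dz 13.80 rot err deg [-0.9372 -0.4294 -0.2278] F tool/jig ex,d,z [ 0.5985  0.2606 -2.1785] M [ 0.0486  0.0386 -0.0253] z 0.07972725123805945 w 0.025819683113221133
n 1
([-25.9, 14.0, -11.0], [-0.94, -0.43, -0.23])
```

Call:
move_arm(deltas=[{"dp": [-3,6,-7],"rotation": [-0.6,-0.2,-0.2]},{"dp": [-4,5,-4],"rotation": [-0.4,-0.2,-0.1]},{"dp": [-3,3,-1],"rotation": [0,0,0]},{"dp": [0,0,0],"rotation": [0,0,0]}])

```text
t: 7.1
eef_pos: [0.4708, -0.0352, 0.0594]
ee_rot: [-1.562, -0.0, 1.743]
force: [-0.6, 0.3, -1.5]
width: 0.0258
```

```bash
python3 - <<'E'
from st import *
s=arm.get_state();rep(s);p=tcp_go(10);print(s["qd"])
plan(s,p,TR)
f=arm.grab_frame("scene");cv2.imwrite("pics/s1.png",cv2.resize(f["pixels"][100:280,300:460,::-1],None,fx=3.3,fy=3.3,interpolation=cv2.INTER_CUBIC))
s=arm.get_state();rep(s)
E
```

```text
t 7.10 go tip: gap 29.0 dx -3.02 dz -6.36 | nogo: gap -217.0 dx -2.68 dz -6.32 rot err deg [-0.5236 -0.1553  0.019 ] F tool/jig ex,d,z [-0.5106  0.3961 -1.5052] M [ 0.0756  0.1232 -0.0382] z 0.05936111386566099 w 0.02579323763613567
[ 0.006   0.0086 -0.0051 -0.0027  0.0006 -0.004 ]
n 1
([-19.0, -6.4, -2.9], [-0.52, -0.16, 0.02])
t 7.15 go tip: gap 29.2 dx -3.03 dz -6.09 | nogo: gap -217.2 dx -2.70 dz -6.05 rot err deg [-0.517  -0.1508  0.0205] F tool/jig ex,d,z [-0.5253  0.2299 -1.6893] M [ 0.0279  0.1245 -0.003 ] z 0.05963586770803313 w 0.025892926200193605
```

View pics/s1.png

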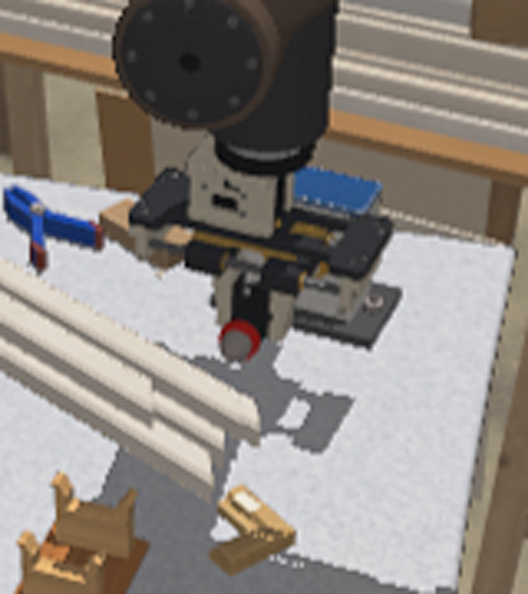

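Call:
move_arm(deltas=[{"dp": [-6,-4,-2.5],"rotation": [-0.5,-0.2,0]},{"dp": [-6,-2.5,-1],"rotation": [0,0,0]},{"dp": [-4,-1,0],"rotation": [0,0,0]},{"dp": [0,0,0],"rotation": [0,0,0]}])

```text
t: 7.48
eef_pos: [0.4783, -0.0502, 0.0691]
ee_rot: [-1.573, -0.0, 1.749]
force: [-0.2, 0.3, -2.2]
width: 0.0259
```

```bash
cat > r.py <<'E'
from st import *
import sys
s=arm.get_state();rep(s)
E
python3 r.py
```

```text
t 7.48 go tip: gap 12.9 dx 2.17 dz 3.39 | nogo: gap -200.9 dx 1.65 dz 3.42 rot err deg [0.1316 0.2323 0.0132] F tool/jig ex,d,z [-0.1733  0.3373 -2.16  ] M [ 0.0533  0.0683 -0.0075] z 0.06910907118660098 w 0.025868620315552107
```

Call:
move_arm(deltas=[{"dp": [0,3,2],"rotation": [0.1,0.2,0]},{"dp": [0,0,0],"rotation": [0,0,0]},{"dp": [0,0,0],"rotation": [0,0,0]}])

```text
t: 7.73
eef_pos: [0.4767, -0.0507, 0.0669]
ee_rot: [-1.574, -0.001, 1.745]
force: [0.7, 0.7, -3.3]
width: 0.0259
```

```bash
python3 r.py
```

```text
t 7.73 go tip: gap 12.7 dx 0.18 dz 1.19 | nogo: gap -200.7 dx 0.28 dz 1.28 rot err deg [ 0.1652 -0.0442  0.0361] F tool/jig ex,d,z [ 0.7641  0.5578 -3.2516] M [0.0308 0.1192 0.032 ] z 0.06694075859417825 w 0.02590300442057093
```

Call:
move_arm(deltas=[{"dp": [-3,1.5,0],"rotation": [0,0,0]},{"dp": [-2.5,0.3,0],"rotation": [0,0,0]},{"dp": [-2,0,0],"rotation": [0,0,0]},{"dp": [-1,0,0],"rotation": [0,0,0]}])

```text
t: 8.07
eef_pos: [0.478, -0.0594, 0.0648]
ee_rot: [-1.573, -0.001, 1.746]
force: [0.1, -0.6, -3.2]
width: 0.0256
```

```bash
python3 r.py
```

```text
t 8.07 go tip: gap 3.8 dx 0.03 dz -0.92 | nogo: gap -191.8 dx 0.01 dz -0.84 rot err deg [0.1458 0.0102 0.0375] F tool/jig ex,d,z [ 0.0081 -0.627  -3.1687] M [ 0.0268  0.1341 -0.0775] z 0.06482582020183274 w 0.02564976120216627
```

Call:
move_arm(deltas=[{"dp": [-1.5,-0.8,0],"rotation": [0,0,0]},{"dp": [-1.5,0,0],"rotation": [0,0,0]}])

```text
t: 8.23
eef_pos: [0.4785, -0.0628, 0.0655]
ee_rot: [-1.573, -0.001, 1.745]
force: [0.6, -0.6, -1.6]
width: 0.0254
```

```bash
python3 r.py
```

```text
t 8.23 go tip: gap 0.5 dx -0.06 dz -0.20 | nogo: gap -188.5 dx -0.07 dz -0.12 rot err deg [0.1245 0.0021 0.0355] F tool/jig ex,d,z [ 0.5041 -0.6695 -1.631 ] M [ 0.0582  0.181  -0.0091] z 0.06554439527013967 w 0.025362398109301378
```

Call:
move_arm(deltas=[{"dp": [-1.5,0,0],"rotation": [0,0,0]},{"dp": [-1,0,0],"rotation": [0,0,0]}])

```text
t: 8.4
eef_pos: [0.4791, -0.0656, 0.0656]
ee_rot: [-1.573, -0.001, 1.745]
force: [0.1, -0.2, -2.5]
width: 0.0258
```

```bash
python3 r.py
```

```text
t 8.40 go tip: gap -2.4 dx -0.06 dz -0.19 | nogo: gap -185.6 dx -0.05 dz -0.12 rot err deg [ 0.1208 -0.006   0.0336] F tool/jig ex,d,z [ 0.0991 -0.2141 -2.4739] M [0.0398 0.1275 0.0455] z 0.06555280014935898 w 0.025782360419918028
```

Call:
move_arm(deltas=[{"dp": [-1.2,0,0],"rotation": [0,0,0]},{"dp": [-1.2,0,0],"rotation": [0,0,0]}])

```text
t: 8.57
eef_pos: [0.4796, -0.0682, 0.0656]
ee_rot: [-1.573, -0.001, 1.745]
force: [0.1, 0.1, -2.7]
width: 0.026
```

```bash
python3 r.py
```

```text
t 8.57 go tip: gap -5.1 dx -0.04 dz -0.18 | nogo: gap -182.9 dx -0.02 dz -0.11 rot err deg [ 0.1241 -0.0095  0.0343] F tool/jig ex,d,z [ 0.1557  0.1156 -2.6653] M [ 0.0155  0.1498 -0.0066] z 0.06556208607626261 w 0.025977993705180003
```

Call:
move_arm(deltas=[{"dp": [-1.2,0,0],"rotation": [0,0,0]},{"dp": [-1.2,0,0],"rotation": [0,0,0]},{"dp": [-1.2,0,0],"rotation": [0,0,0]}])

```text
t: 8.82
eef_pos: [0.4803, -0.0722, 0.0656]
ee_rot: [-1.573, -0.001, 1.745]
force: [0.4, 0.2, -2.3]
width: 0.0257
```

```bash
python3 r.py
```

```text
t 8.82 go tip: gap -9.1 dx -0.01 dz -0.15 | nogo: gap -178.9 dx 0.00 dz -0.07 rot err deg [ 0.1288 -0.0065  0.0341] F tool/jig ex,d,z [ 0.4186  0.1323 -2.2579] M [ 0.0511  0.0925 -0.034 ] z 0.06559507610522064 w 0.025733244762451427
```

In the bore without contact. Going on in small rows.

Call:
move_arm(deltas=[{"dp": [-1.5,0,0],"rotation": [0,0,0]},{"dp": [-1.5,0,0],"rotation": [0,0,0]},{"dp": [-1.5,0,0],"rotation": [0,0,0]},{"dp": [-1.5,0,0],"rotation": [0,0,0]}])

```text
t: 9.15
eef_pos: [0.4814, -0.0786, 0.0656]
ee_rot: [-1.573, -0.001, 1.745]
force: [0.1, -0.7, -2.4]
width: 0.0259
```

```bash
python3 r.py
```

```text
t 9.15 go tip: gap -15.6 dx -0.02 dz -0.19 | nogo: gap -172.4 dx -0.03 dz -0.11 rot err deg [0.1274 0.0006 0.0359] F tool/jig ex,d,z [ 0.0175 -0.7364 -2.365 ] M [0.0202 0.135  0.0356] z 0.0655589010349973 w 0.02586579199954766
```

Call:
move_arm(deltas=[{"dp": [-1.5,0,0],"rotation": [0,0,0]},{"dp": [-1.5,0,0],"rotation": [0,0,0]},{"dp": [-1.5,0,0],"rotation": [0,0,0]},{"dp": [-1.5,0,0],"rotation": [0,0,0]}])

```text
t: 9.48
eef_pos: [0.4825, -0.0852, 0.0656]
ee_rot: [-1.573, -0.001, 1.745]
force: [0.3, -0.7, -2.1]
width: 0.0259
```

```bash
python3 r.py
```

```text
t 9.48 go tip: gap -22.3 dx -0.03 dz -0.19 | nogo: gap -165.7 dx -0.03 dz -0.11 rot err deg [ 0.1248 -0.0016  0.0356] F tool/jig ex,d,z [ 0.1402 -0.7606 -2.0939] M [ 0.0106  0.1412 -0.0242] z 0.06555446504600683 w 0.025936500543031676
```

Call:
move_arm(deltas=[{"dp": [-1.5,0,0],"rotation": [0,0,0]},{"dp": [-1.5,0,0],"rotation": [0,0,0]},{"dp": [-1,0,0],"rotation": [0,0,0]}])

```text
t: 9.73
eef_pos: [0.4833, -0.0897, 0.0655]
ee_rot: [-1.573, -0.001, 1.745]
force: [0.7, 0.4, -3.1]
width: 0.0259
```

Call:
move_arm(deltas=[{"dp": [-0.8,0,0],"rotation": [0,0,0]},{"dp": [-0.8,0,0],"rotation": [0,0,0]}])

```text
t: 9.9
eef_pos: [0.4836, -0.0915, 0.0655]
ee_rot: [-1.573, -0.001, 1.745]
force: [1.0, 0.3, -2.2]
width: 0.0258
```

```bash
python3 r.py
```

```text
t 9.90 go tip: gap -28.7 dx -0.07 dz -0.21 | nogo: gap -159.3 dx -0.04 dz -0.13 rot err deg [ 0.1232 -0.0125  0.0344] F tool/jig ex,d,z [ 1.0504  0.0981 -2.1873] M [-0.0317  0.1288  0.0041] z 0.06553435433667416 w 0.02582354375153071
```

Call:
move_arm(deltas=[{"dp": [-0.7,0,0],"rotation": [0,0,0]},{"dp": [-0.7,0,0],"rotation": [0,0,0]}])

```text
t: 10.07
eef_pos: [0.4839, -0.0931, 0.0655]
ee_rot: [-1.573, -0.001, 1.745]
force: [0.5, 0.3, -2.1]
width: 0.0258
```

```bash
python3 r.py
```

```text
t 10.07 go tip: gap -30.3 dx -0.06 dz -0.22 | nogo: gap -157.7 dx -0.02 dz -0.14 rot err deg [ 0.1263 -0.0188  0.0368] F tool/jig ex,d,z [ 0.536   0.2307 -2.0543] M [-0.0277  0.1157 -0.0084] z 0.06552425350936414 w 0.025838971937918547
```

Call:
move_arm(deltas=[{"dp": [-0.7,0,0],"rotation": [0,0,0]},{"dp": [-0.7,0,0],"rotation": [0,0,0]}])

```text
t: 10.23
eef_pos: [0.4842, -0.0945, 0.0655]
ee_rot: [-1.573, -0.001, 1.745]
force: [0.8, 0.4, -3.2]
width: 0.0257
```

```bash
python3 r.py
```

```text
t 10.23 go tip: gap -31.8 dx -0.07 dz -0.23 | nogo: gap -156.2 dx -0.05 dz -0.15 rot err deg [ 0.1217 -0.0111  0.0366] F tool/jig ex,d,z [ 0.8828  0.2212 -3.2216] M [0.035  0.1062 0.0085] z 0.06551772411247056 w 0.025694774180244212
```

Call:
move_arm(deltas=[{"dp": [-0.7,0,0],"rotation": [0,0,0]}])

```text
t: 10.32
eef_pos: [0.4843, -0.0953, 0.0655]
ee_rot: [-1.573, -0.001, 1.745]
force: [-0.9, 0.0, -2.5]
width: 0.026
```

Call:
move_arm(deltas=[{"dp": [-0.7,0,0],"rotation": [0,0,0]}])

```text
t: 10.4
eef_pos: [0.4843, -0.0955, 0.0654]
ee_rot: [-1.573, -0.001, 1.745]
force: [-1.8, 9.2, 0.0]
width: 0.0259
```

Call:
move_arm(deltas=[{"dp": [-0.7,0,0],"rotation": [0,0,0]}])

```text
t: 10.48
eef_pos: [0.4844, -0.0955, 0.0654]
ee_rot: [-1.573, -0.003, 1.745]
force: [-2.7, 7.8, 0.3]
width: 0.0258
```

```bash
python3 r.py
```

```text
t 10.48 go tip: gap -32.8 dx -0.08 dz -0.45 | nogo: gap -155.2 dx 0.01 dz -0.12 rot err deg [ 0.1445 -0.041   0.147 ] F tool/jig ex,d,z [-1.3193  8.189   0.2861] M [2.9629 0.8949 0.125 ] z 0.06544251513452796 w 0.025832685828251763
```

```bash
python3 - <<'E'
from st import *
f=arm.grab_frame("wrist");cv2.imwrite("pics/w5.png",f["pixels"][:,:,::-1]);rep(arm.get_state())
E
```

```text
t 10.53 go tip: gap -32.7 dx -0.07 dz -0.45 | nogo: gap -155.3 dx 0.01 dz -0.11 rot err deg [ 0.1438 -0.0389  0.1524] F tool/jig ex,d,z [-1.02   7.164 -0.436] M [2.3988 0.8069 0.0307] z 0.0654416715314908 w 0.025953708698861495
```

View pics/w5.png

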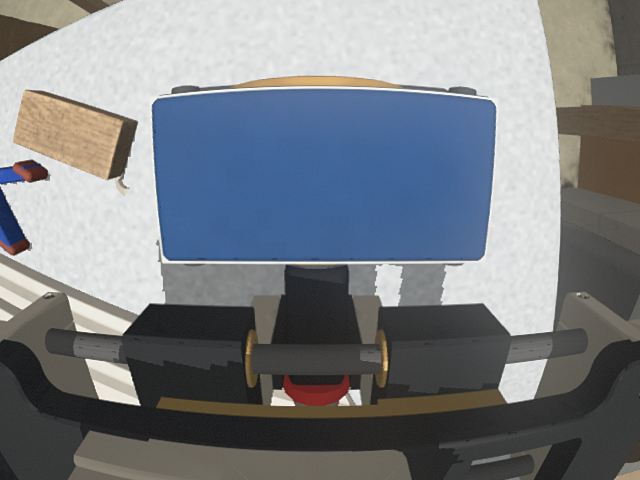

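Call:
move_arm(deltas=[{"dp": [1.5,0,0],"rotation": [0,0,0]},{"dp": [2,0,0],"rotation": [0,0,0]},{"dp": [3,0,0],"rotation": [0,0,0]},{"dp": [4,0,0],"rotation": [0,0,0]}])

```text
t: 10.87
eef_pos: [0.4825, -0.0847, 0.0655]
ee_rot: [-1.573, -0.003, 1.744]
force: [-0.6, 0.5, -2.7]
width: 0.0259
```

```bash
python3 r.py
```

```text
t 10.87 go tip: gap -21.9 dx -0.02 dz -0.43 | nogo: gap -166.1 dx 0.12 dz -0.10 rot err deg [ 0.1467 -0.0638  0.1481] F tool/jig ex,d,z [-0.5444  0.6396 -2.742 ] M [-0.078   0.1    -0.0171] z 0.06546124810957682 w 0.02588742696083344
```

Call:
move_arm(deltas=[{"dp": [5,0,0],"rotation": [0,0,0]},{"dp": [5,0,0],"rotation": [0,0,0]},{"dp": [6,0,0],"rotation": [0,0,0]},{"dp": [8,0,0],"rotation": [0,0,0]},{"dp": [12,0,0],"rotation": [0,0,0]}])

```text
t: 11.28
eef_pos: [0.4757, -0.0471, 0.0655]
ee_rot: [-1.573, -0.002, 1.743]
force: [-0.3, -0.5, -1.8]
width: 0.0259
```

Call:
move_arm(deltas=[{"dp": [10,-5,0],"rotation": [0,0,0]},{"dp": [3,-25,0],"rotation": [0,0,0]},{"dp": [0,-35,0],"rotation": [0,0,0]},{"dp": [0,-35,0],"rotation": [0,0,0]},{"dp": [0,-25,0],"rotation": [0,0,0]}])

```text
t: 11.7
eef_pos: [0.4676, -0.0302, 0.1904]
ee_rot: [-1.559, -0.001, 1.746]
force: [0.2, -0.4, -2.7]
width: 0.026
```

```bash
python3 - <<'E'
from st import *
s=arm.get_state();rep(s);p=tcp_nogo(30);print(s["eef_pos"],p);p[2]=.2;plan(s,p,TR)
E
```

```text
t 11.70 go tip: gap 34.5 dx -5.05 dz 124.60 | nogo: gap -222.5 dx -5.10 dz 124.73 rot err deg [-0.6692  0.0226  0.0599] F tool/jig ex,d,z [ 0.1691 -0.453  -2.6617] M [ 0.0818 -0.1559  0.0327] z 0.19037291999482475 w 0.026013758248940106
[ 0.4676 -0.0302  0.1904] [ 0.5165 -0.2779  0.0657]
n 7
([-36.1, -1.4, -0.7], [-0.1, 0.0, 0.01])
([-36.1, -1.4, -0.7], [-0.1, 0.0, 0.01])
([-36.1, -1.4, -0.7], [-0.1, 0.0, 0.01])
([-36.1, -1.4, -0.7], [-0.1, 0.0, 0.01])
([-36.1, -1.4, -0.7], [-0.1, 0.0, 0.01])
([-36.1, -1.4, -0.7], [-0.1, 0.0, 0.01])
([-36.1, -1.4, -0.7], [-0.1, 0.0, 0.01])
```

Call:
move_arm(deltas=[{"dp": [-20,-6,-1],"rotation": [-0.2,0,0]},{"dp": [-36,-1,-1],"rotation": [-0.2,0,0]},{"dp": [-36,-1,-1],"rotation": [-0.1,0,0]},{"dp": [-36,-1,-1],"rotation": [-0.1,0,0]},{"dp": [-36,-1,-1],"rotation": [0,0,0]}])

```text
t: 12.12
eef_pos: [0.5065, -0.1865, 0.213]
ee_rot: [-1.59, -0.001, 1.76]
force: [2.1, 0.2, -2.2]
width: 0.0258
```

```bash
python3 - <<'E'
from st import *
s=arm.get_state();rep(s);p=tcp_nogo(45);p[2]=.17;plan(s,p,TR)
E
```

```text
t 12.12 go tip: gap -126.2 dx 6.95 dz 147.27 | nogo: gap -61.8 dx 5.03 dz 147.40 rot err deg [1.0943 0.8583 0.0649] F tool/jig ex,d,z [ 2.1049 -0.1756 -2.2338] M [0.1562 0.044  0.0184] z 0.2130488818081684 w 0.025788970793312327
n 4
([-26.7, 10.7, 2.1], [0.27, 0.21, 0.02])
([-26.7, 10.7, 2.0], [0.27, 0.21, 0.02])
([-26.7, 10.7, 1.8], [0.27, 0.21, 0.02])
([-26.7, 10.7, 1.7], [0.27, 0.21, 0.02])
```

Call:
move_arm(deltas=[{"dp": [-34,3,2],"rotation": [0.3,0.2,0]},{"dp": [-34,5,2],"rotation": [0.3,0.2,0]},{"dp": [-24,8,1],"rotation": [0.2,0.2,0]},{"dp": [-10,8,0.5],"rotation": [0,0,0]},{"dp": [-2,8,0],"rotation": [0,0,0]}])

```text
t: 12.53
eef_pos: [0.5233, -0.2972, 0.1837]
ee_rot: [-1.58, 0.002, 1.748]
force: [-0.2, 1.2, -2.7]
width: 0.0254
```

```bash
python3 - <<'E'
from st import *
s=arm.get_state();rep(s);p=tcp_nogo(25);plan(s,p,TR)
E
```

```text
t 12.53 go tip: gap -238.1 dx 3.39 dz 118.12 | nogo: gap 50.1 dx 3.10 dz 117.88 rot err deg [ 0.5425  0.1296 -0.109 ] F tool/jig ex,d,z [-0.0113  1.2258 -2.6519] M [ 0.051   0.1165 -0.0312] z 0.18368498175716358 w 0.025412237156360415
n 4
([6.3, 29.5, 1.1], [0.14, 0.03, -0.03])
([6.3, 29.5, 1.0], [0.14, 0.03, -0.03])
([6.3, 29.5, 1.0], [0.14, 0.03, -0.03])
([6.3, 29.5, 0.9], [0.14, 0.03, -0.03])
```

Call:
move_arm(deltas=[{"dp": [2,22,1],"rotation": [0.2,0,0]},{"dp": [2,28,1],"rotation": [0.2,0,0]},{"dp": [2,26,1],"rotation": [0.1,0,0]},{"dp": [2,18,0],"rotation": [0,0,0]},{"dp": [0,6,0],"rotation": [0,0,0]}])

```text
t: 12.95
eef_pos: [0.5196, -0.2856, 0.0804]
ee_rot: [-1.573, 0.002, 1.747]
force: [-1.0, -0.1, -1.8]
width: 0.0257
```

```bash
python3 - <<'E'
from st import *
s=arm.get_state();rep(s);p=tcp_nogo(20);plan(s,p,TR)
E
```

```text
t 12.95 go tip: gap -226.1 dx 1.82 dz 14.86 | nogo: gap 38.1 dx 1.56 dz 14.59 rot err deg [ 0.1472  0.1175 -0.1212] F tool/jig ex,d,z [-1.0382  0.052  -1.7665] M [ 0.0569  0.2278 -0.02  ] z 0.08040448364348549 w 0.025728176978610833
n 1
([18.2, 14.7, 1.7], [0.15, 0.12, -0.12])
```

Call:
move_arm(deltas=[{"dp": [6,7,1],"rotation": [0.1,0.1,-0.1]},{"dp": [5,3.5,0.5],"rotation": [0,0,0]},{"dp": [2,0,0],"rotation": [0,0,0]},{"dp": [0,0,0],"rotation": [0,0,0]}])

```text
t: 13.28
eef_pos: [0.5157, -0.269, 0.0695]
ee_rot: [-1.57, -0.0, 1.749]
force: [-1.8, -0.7, -2.3]
width: 0.026
```

```bash
python3 - <<'E'
from st import *
s=arm.get_state();rep(s);p=tcp_nogo(12,0,-.2);plan(s,p,TR)
f=arm.grab_frame("wrist");cv2.imwrite("pics/w6.png",f["pixels"][:,:,::-1]);np.savez("w6.npz",pos=s["eef_pos"],rot=s["ee_rot"],**f)
E
```

```text
t 13.28 go tip: gap -209.0 dx 0.97 dz 3.74 | nogo: gap 21.0 dx 0.56 dz 3.78 rot err deg [-0.0399  0.1834  0.0177] F tool/jig ex,d,z [-1.8709 -0.359  -2.3433] M [-0.0102  0.0772  0.07  ] z 0.06946370195058595 w 0.02596343255992626
n 1
([9.0, 4.0, 0.7], [-0.04, 0.18, 0.02])
```

View pics/w6.png

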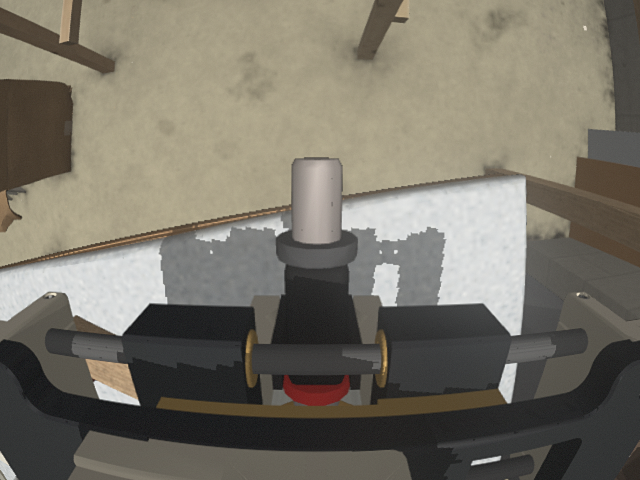

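Call:
move_arm(deltas=[{"dp": [3,3.5,0.6],"rotation": [0,0.2,0]},{"dp": [2,0,0],"rotation": [0,0,0]},{"dp": [0,0,0],"rotation": [0,0,0]}])

```text
t: 13.58
eef_pos: [0.5162, -0.2643, 0.0686]
ee_rot: [-1.575, 0.002, 1.745]
force: [-0.2, -0.1, -3.8]
width: 0.0258
```

```bash
python3 r.py
```

```text
t 13.58 go tip: gap -204.5 dx 1.97 dz 3.03 | nogo: gap 16.5 dx 2.01 dz 2.79 rot err deg [ 0.2523 -0.0192 -0.104 ] F tool/jig ex,d,z [-0.2112 -0.1051 -3.8184] M [ 0.0616  0.1449 -0.051 ] z 0.06859308143662475 w 0.025777916595096706
```

Call:
move_arm(deltas=[{"dp": [1.5,3,2],"rotation": [0.2,0,-0.1]},{"dp": [1,0,0],"rotation": [0,0,0]},{"dp": [0,0,0],"rotation": [0,0,0]}])

```text
t: 13.83
eef_pos: [0.5141, -0.2623, 0.0662]
ee_rot: [-1.573, 0.001, 1.745]
force: [1.0, -0.6, -2.6]
width: 0.0255
```

```bash
python3 r.py
```

```text
t 13.83 go tip: gap -202.2 dx 0.22 dz 0.57 | nogo: gap 14.2 dx 0.31 dz 0.50 rot err deg [ 0.1303 -0.0411 -0.0319] F tool/jig ex,d,z [ 0.8474 -0.7656 -2.6127] M [ 0.0207  0.1527 -0.0022] z 0.06622568939252492 w 0.025492985123515253
```

Call:
move_arm(deltas=[{"dp": [2.5,0.7,0.4],"rotation": [0.1,0,0]},{"dp": [2.5,0,0],"rotation": [0,0,0]},{"dp": [2,0,0],"rotation": [0,0,0]},{"dp": [1,0,0],"rotation": [0,0,0]}])

```text
t: 14.17
eef_pos: [0.5119, -0.2542, 0.0653]
ee_rot: [-1.571, 0.0, 1.744]
force: [-0.5, 0.0, -1.8]
width: 0.0258
```

```bash
python3 r.py
```

```text
t 14.17 go tip: gap -193.9 dx -0.52 dz -0.37 | nogo: gap 5.9 dx -0.31 dz -0.43 rot err deg [ 0.     -0.0934 -0.028 ] F tool/jig ex,d,z [-0.4743  0.1067 -1.7964] M [-0.013   0.1503  0.0468] z 0.0652935585832132 w 0.025778362510078263
```

Call:
move_arm(deltas=[{"dp": [1.5,-0.2,-0.4],"rotation": [0,-0.1,0]},{"dp": [1.5,0,0],"rotation": [0,0,0]},{"dp": [1.2,0,0],"rotation": [0,0,0]}])

```text
t: 14.42
eef_pos: [0.5116, -0.2494, 0.0655]
ee_rot: [-1.571, 0.001, 1.746]
force: [0.0, 0.0, -3.0]
width: 0.0259
```

```bash
python3 r.py
```

```text
t 14.42 go tip: gap -189.1 dx 0.18 dz -0.14 | nogo: gap 1.1 dx 0.09 dz -0.21 rot err deg [-0.0039  0.0387 -0.0316] F tool/jig ex,d,z [ 0.0037  0.0027 -2.9599] M [ 0.0304  0.1377 -0.0212] z 0.06551534580350178 w 0.025943902511045187
```

Call:
move_arm(deltas=[{"dp": [1.2,0,0.1],"rotation": [0,0,0]},{"dp": [1.2,0,0],"rotation": [0,0,0]},{"dp": [1,0,0],"rotation": [0,0,0]}])

```text
t: 14.67
eef_pos: [0.511, -0.2456, 0.0656]
ee_rot: [-1.571, 0.001, 1.746]
force: [0.0, -0.1, -2.5]
width: 0.0259
```

```bash
python3 r.py
```

```text
t 14.67 go tip: gap -185.2 dx 0.19 dz -0.08 | nogo: gap -2.8 dx 0.08 dz -0.15 rot err deg [ 0.0058  0.0492 -0.033 ] F tool/jig ex,d,z [-0.018  -0.1022 -2.5423] M [-0.0314  0.0862  0.0076] z 0.06557784985275296 w 0.02587900093503856
```

Call:
move_arm(deltas=[{"dp": [0.8,0,0.1],"rotation": [0,0,0]},{"dp": [0.8,0,0],"rotation": [0,0,0]},{"dp": [0.7,0,0],"rotation": [0,0,0]}])

```text
t: 14.92
eef_pos: [0.5104, -0.2431, 0.0656]
ee_rot: [-1.571, 0.001, 1.746]
force: [-0.0, 0.0, -3.0]
width: 0.026
```

```bash
python3 r.py
```

```text
t 14.92 go tip: gap -182.6 dx 0.08 dz -0.04 | nogo: gap -5.4 dx -0.03 dz -0.11 rot err deg [ 0.0089  0.0503 -0.0333] F tool/jig ex,d,z [-0.033   0.0364 -2.9702] M [-0.0152  0.1414 -0.0237] z 0.0656206653058127 w 0.026013089559664162
```

Call:
move_arm(deltas=[{"dp": [0.6,0,0],"rotation": [0,0,0]},{"dp": [0.6,0,0],"rotation": [0,0,0]}])

```text
t: 15.08
eef_pos: [0.5101, -0.2418, 0.0656]
ee_rot: [-1.571, 0.001, 1.746]
force: [-0.5, 0.7, -2.4]
width: 0.026
```

```bash
python3 r.py
```

```text
t 15.08 go tip: gap -181.3 dx 0.05 dz -0.03 | nogo: gap -6.7 dx -0.05 dz -0.11 rot err deg [ 0.0077  0.0487 -0.034 ] F tool/jig ex,d,z [-0.4192  0.7351 -2.4107] M [-0.0241  0.1225 -0.0253] z 0.06562165317576883 w 0.025988180628328854
```

Call:
move_arm(deltas=[{"dp": [0.6,0,0],"rotation": [0,0,0]}])

```text
t: 15.17
eef_pos: [0.5101, -0.2412, 0.0656]
ee_rot: [-1.571, 0.001, 1.746]
force: [-0.4, -0.0, -2.8]
width: 0.0259
```

```bash
python3 r.py
```

```text
t 15.17 go tip: gap -180.7 dx 0.08 dz -0.02 | nogo: gap -7.3 dx -0.03 dz -0.10 rot err deg [ 0.0116  0.0486 -0.0371] F tool/jig ex,d,z [-0.4005  0.0592 -2.778 ] M [0.0098 0.1346 0.0655] z 0.06563139197514314 w 0.025877471748559033
```

Call:
move_arm(deltas=[{"dp": [0.5,0,0],"rotation": [0,0,0]}])

```text
t: 15.25
eef_pos: [0.51, -0.2406, 0.0656]
ee_rot: [-1.571, 0.001, 1.746]
force: [0.6, -0.9, -1.5]
width: 0.0258
```

Call:
move_arm(deltas=[{"dp": [0.5,0,0],"rotation": [0,0,0]}])

```text
t: 15.33
eef_pos: [0.51, -0.2403, 0.0657]
ee_rot: [-1.571, 0.001, 1.746]
force: [0.1, -4.2, -2.3]
width: 0.0257
```

```bash
python3 r.py
```

```text
t 15.33 go tip: gap -179.9 dx 0.13 dz 0.11 | nogo: gap -8.1 dx 0.01 dz -0.03 rot err deg [ 0.0146  0.0535 -0.0601] F tool/jig ex,d,z [-0.6137 -4.1178 -2.3224] M [-1.3516  0.1088 -0.0151] z 0.0657295652777343 w 0.025743434590961622
```

Call:
move_arm(deltas=[{"dp": [0.6,0,0],"rotation": [0,0,0]},{"dp": [0.6,0,0],"rotation": [0,0,0]}])

```text
t: 15.5
eef_pos: [0.51, -0.2402, 0.0659]
ee_rot: [-1.571, 0.003, 1.747]
force: [-0.0, -5.2, -5.2]
width: 0.0262
```

```bash
python3 r.py
```

```text
t 15.50 go tip: gap -179.7 dx 0.17 dz 0.41 | nogo: gap -8.3 dx -0.01 dz 0.07 rot err deg [ 0.014   0.0811 -0.1498] F tool/jig ex,d,z [-0.9338 -5.1095 -5.1809] M [-2.1601 -0.0355  0.006 ] z 0.06591677519087637 w 0.026152407772207675
```

Call:
move_arm(deltas=[{"dp": [0.6,0,0],"rotation": [0,0,0]},{"dp": [0.6,0,0],"rotation": [0,0,0]},{"dp": [0.6,0,0],"rotation": [0,0,0]}])

```text
t: 15.75
eef_pos: [0.51, -0.2403, 0.066]
ee_rot: [-1.571, 0.005, 1.747]
force: [0.1, -4.9, -4.1]
width: 0.0257
```

```bash
python3 r.py
```

```text
t 15.75 go tip: gap -179.8 dx 0.18 dz 0.67 | nogo: gap -8.2 dx -0.02 dz 0.03 rot err deg [ 0.0229  0.0873 -0.2862] F tool/jig ex,d,z [-0.7856 -4.8841 -4.0534] M [-1.8482 -0.1064 -0.0598] z 0.06600498026078547 w 0.025738989219391287
```

Call:
move_arm(deltas=[{"dp": [0.9,0,0],"rotation": [0,0,-0.2]},{"dp": [0.9,0,0],"rotation": [0,0,-0.1]}])

```text
t: 15.92
eef_pos: [0.51, -0.2401, 0.066]
ee_rot: [-1.571, 0.002, 1.747]
force: [0.8, -7.8, -5.4]
width: 0.0256
```

```bash
python3 r.py
```

```text
t 15.92 go tip: gap -179.6 dx 0.25 dz 0.48 | nogo: gap -8.4 dx 0.01 dz 0.24 rot err deg [ 0.0319  0.109  -0.1075] F tool/jig ex,d,z [-0.6133 -7.8285 -5.356 ] M [-3.0518 -0.2651 -0.0497] z 0.0660469549678866 w 0.025647287680837075
```

Call:
move_arm(deltas=[{"dp": [-1.5,0,0],"rotation": [0,0,0]},{"dp": [-4,0,0],"rotation": [0,0,0]},{"dp": [-8,0,0],"rotation": [0,0,0]},{"dp": [-12,0,0],"rotation": [0,0,0]},{"dp": [-10,-3,0],"rotation": [0,0,0]}])

```text
t: 16.33
eef_pos: [0.516, -0.2759, 0.0687]
ee_rot: [-1.57, 0.0, 1.749]
force: [1.3, -0.2, -1.8]
width: 0.0258
```

Call:
move_arm(deltas=[{"dp": [-3,-22,0],"rotation": [0,0,0]},{"dp": [0,-35,0],"rotation": [0,0,0]},{"dp": [0,-35,0],"rotation": [0,0,0]},{"dp": [0,-25,0],"rotation": [0,0,0]},{"dp": [5,-10,0],"rotation": [0,0,0]}])

```text
t: 16.75
eef_pos: [0.514, -0.2808, 0.1973]
ee_rot: [-1.562, -0.003, 1.743]
force: [0.3, -0.1, -1.7]
width: 0.0256
```

```bash
python3 - <<'E'
from st import *
s=arm.get_state();rep(s);print(s["eef_pos"]);plan(s,[.4510,.2376,.20],down(105.5),polar=True)
E
```

```text
t 16.75 go tip: gap -220.5 dx -3.03 dz 131.42 | nogo: gap 32.5 dx -2.78 dz 131.76 rot err deg [-0.5265 -0.1099  0.1537] F tool/jig ex,d,z [ 0.2703 -0.1554 -1.6563] M [-0.0674 -0.1568 -0.0206] z 0.19731367628755003 w 0.025642672067249912
[ 0.514  -0.2808  0.1973]
n 15
([33.7, -0.3, -18.8], [-0.03, -0.37, 0.01])
([34.5, -0.2, -16.6], [-0.03, -0.37, 0.01])
([35.1, -0.2, -14.4], [-0.03, -0.37, 0.01])
([35.6, -0.2, -12.1], [-0.03, -0.37, 0.01])
([36.0, -0.2, -9.8], [-0.03, -0.37, 0.01])
([36.2, -0.2, -7.6], [-0.03, -0.37, 0.01])
([36.2, -0.1, -5.3], [-0.03, -0.37, 0.01])
([36.2, -0.1, -3.1], [-0.03, -0.37, 0.01])
([36.0, -0.1, -0.9], [-0.03, -0.37, 0.01])
([35.6, -0.1, 1.2], [-0.03, -0.37, 0.01])
([35.2, -0.1, 3.4], [-0.03, -0.37, 0.01])
([34.6, -0.1, 5.4], [-0.03, -0.37, 0.01])
([33.9, -0.1, 7.4], [-0.03, -0.37, 0.01])
([33.0, -0.2, 9.4], [-0.03, -0.37, 0.01])
([32.1, -0.2, 11.3], [-0.03, -0.37, 0.01])
```

Call:
move_arm(deltas=[{"dp": [20,-1,-2],"rotation": [-0.2,-0.2,0]},{"dp": [36,0,-2],"rotation": [-0.1,-0.4,0]},{"dp": [36,0,-2],"rotation": [-0.1,-0.4,0]},{"dp": [36,0,-1.5],"rotation": [0,-0.4,0]},{"dp": [36,0,-1],"rotation": [0,-0.4,0]}])

```text
t: 17.17
eef_pos: [0.4939, -0.1202, 0.2]
ee_rot: [-1.574, -0.001, 1.764]
force: [1.0, 1.3, -1.8]
width: 0.0258
```

Call:
move_arm(deltas=[{"dp": [36,0,0],"rotation": [0,-0.4,0]},{"dp": [36,0,0],"rotation": [0,-0.4,0]},{"dp": [36,0,0],"rotation": [0,-0.4,0]},{"dp": [36,0,0],"rotation": [0,-0.4,0]},{"dp": [36,0,1],"rotation": [0,-0.4,0]}])

```text
t: 17.58
eef_pos: [0.452, 0.0623, 0.1977]
ee_rot: [-1.572, -0.002, 1.797]
force: [1.0, 0.8, -2.3]
width: 0.0256
```

```bash
python3 - <<'E'
from st import *
s=arm.get_state();print(s["eef_pos"],s["ee_rot"],s["force"]);plan(s,[.4510,.2376,.18],down(105.5))
E
```

```text
[0.452  0.0623 0.1977] [-1.5723 -0.0025  1.7967] [ 0.9686  0.76   -2.2683]
n 5
([34.2, 3.6, -7.7], [0.02, -0.51, 0.03])
([34.1, 3.6, -8.0], [0.02, -0.51, 0.03])
([34.1, 3.6, -8.3], [0.02, -0.51, 0.03])
([34.0, 3.6, -8.6], [0.02, -0.51, 0.03])
([33.9, 3.6, -8.9], [0.02, -0.51, 0.03])
```

Call:
move_arm(deltas=[{"dp": [32,0,-8],"rotation": [0,-0.5,0]},{"dp": [28,2,-8],"rotation": [0,-0.5,0]},{"dp": [24,3,-8],"rotation": [0,-0.5,0]},{"dp": [20,3,-6],"rotation": [0,-0.5,0]},{"dp": [10,3,-3],"rotation": [0,-0.3,0]}])

```text
t: 18.0
eef_pos: [0.4534, 0.19, 0.1859]
ee_rot: [-1.573, -0.005, 1.842]
force: [0.6, -0.4, -2.0]
width: 0.0255
```

```bash
cat > g.py <<'E'
from st import *
s=arm.get_state();p,r=pose(s)
t=np.array([.4510,.2376,.0492]);q=R.from_euler("xyz",[-1.5708,-.0037,1.8423])
print("t %.2f"%s["t"],s["eef_pos"],"need tool mm",r.inv().apply(t-p)*1000,"rot deg",np.degrees((r.inv()*q).as_rotvec()),"F",s["force"],"qd",abs(s["qd"]).max(),"w",s["width"])
E
python3 g.py
```

```text
t 18.00 [0.4534 0.19   0.1859] need tool mm [ 45.7306 137.0236 -10.061 ] rot deg [0.1431 0.0027 0.1007] F [ 0.5649 -0.377  -1.9627] qd 0.2022159095893222 w 0.025510017658222982
```

Call:
move_arm(deltas=[{"dp": [20,15,-6],"rotation": [0.1,0,0.1]},{"dp": [14,15,-3],"rotation": [0,0,0]},{"dp": [6,12,-1],"rotation": [0,0,0]},{"dp": [0,5,0],"rotation": [0,0,0]},{"dp": [0,0,0],"rotation": [0,0,0]}])

```text
t: 18.42
eef_pos: [0.4518, 0.2339, 0.1347]
ee_rot: [-1.569, -0.003, 1.844]
force: [-0.2, -1.4, -1.3]
width: 0.0254
```

```bash
python3 g.py
```

```text
t 18.42 [0.4518 0.2339 0.1347] need tool mm [ 3.492  85.4986 -0.3897] rot deg [-0.1069  0.1065 -0.0364] F [-0.163  -1.4342 -1.265 ] qd 0.011793663786908734 w 0.02537828491617752
```

```bash
python3 - <<'E'
from st import *
f=arm.grab_frame("wrist");cv2.imwrite("pics/w7.png",f["pixels"][:,:,::-1])
E
python3 g.py
```

```text
t 18.47 [0.4519 0.2338 0.1351] need tool mm [ 3.6159 85.9445 -0.2663] rot deg [-0.0908  0.0939 -0.0291] F [-0.0319 -0.2373 -1.9553] qd 0.02224083469522977 w 0.02566392910880758
```

View pics/w7.png

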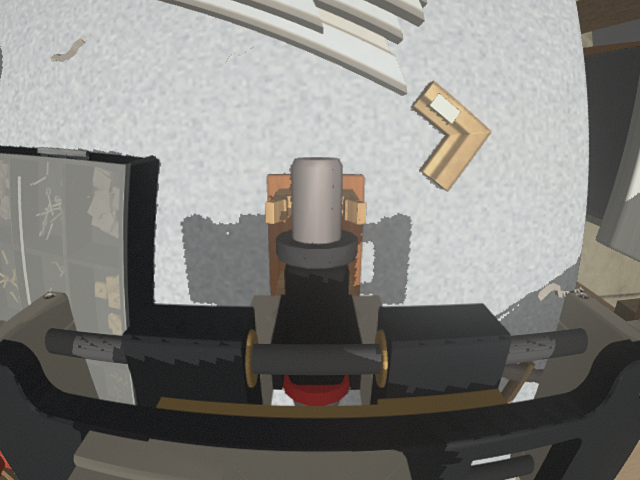

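Call:
move_arm(deltas=[{"dp": [2,8,-0.3],"rotation": [-0.1,0.1,0]},{"dp": [1,12,0],"rotation": [0,0,0]},{"dp": [0,10,0],"rotation": [0,0,0]},{"dp": [0,4,0],"rotation": [0,0,0]},{"dp": [0,0,0],"rotation": [0,0,0]}])

```text
t: 18.88
eef_pos: [0.4533, 0.2351, 0.1019]
ee_rot: [-1.576, -0.006, 1.838]
force: [1.0, 0.2, -1.9]
width: 0.026
```

```bash
python3 g.py
```

```text
t 18.88 [0.4533 0.2351 0.1019] need tool mm [ 2.7212 52.6841  1.8518] rot deg [ 0.2847 -0.2458  0.1066] F [ 1.0113  0.2329 -1.8916] qd 0.009366734998269146 w 0.026025759694617432
```

Call:
move_arm(deltas=[{"dp": [2,7,1.5],"rotation": [0.2,-0.2,0.1]},{"dp": [0.5,7,0],"rotation": [0,0,0]},{"dp": [0,4,0],"rotation": [0,0,0]},{"dp": [0,0,0],"rotation": [0,0,0]}])

```text
t: 19.22
eef_pos: [0.4521, 0.2373, 0.0839]
ee_rot: [-1.575, -0.005, 1.841]
force: [-0.5, -0.3, -3.0]
width: 0.0261
```

```bash
python3 g.py
```

```text
t 19.22 [0.4521 0.2373 0.0839] need tool mm [ 0.4008 34.6923  1.0745] rot deg [ 0.2195 -0.0884  0.0772] F [-0.4818 -0.3204 -3.041 ] qd 0.004237094742493748 w 0.026127703337890714
```

Call:
move_arm(deltas=[{"dp": [0.3,5,1],"rotation": [0.2,-0.1,0.1]},{"dp": [0,5,0.2],"rotation": [0,0,0]},{"dp": [0,5,0],"rotation": [0,0,0]},{"dp": [0,4,0],"rotation": [0,0,0]}])

```text
t: 19.55
eef_pos: [0.4513, 0.2381, 0.0642]
ee_rot: [-1.573, -0.004, 1.843]
force: [-0.1, 0.1, -1.8]
width: 0.0261
```

```bash
python3 g.py
```

```text
t 19.55 [0.4513 0.2381 0.0642] need tool mm [-0.4604 14.9818  0.4721] rot deg [0.1031 0.055  0.018 ] F [-0.0826  0.1404 -1.8089] qd 0.12895635442486023 w 0.02608069060611951
```

Call:
move_arm(deltas=[{"dp": [-0.3,3,0.3],"rotation": [0.1,0,0]},{"dp": [0,3,0],"rotation": [0,0,0]},{"dp": [0,2,0],"rotation": [0,0,0]}])

```text
t: 19.8
eef_pos: [0.4508, 0.2375, 0.0546]
ee_rot: [-1.57, -0.003, 1.843]
force: [0.6, 0.3, -2.6]
width: 0.0258
```

```bash
python3 g.py
```

```text
t 19.80 [0.4508 0.2375 0.0546] need tool mm [ 0.0158  5.3817 -0.1855] rot deg [-0.0617  0.0572 -0.0156] F [ 0.6448  0.2557 -2.6189] qd 0.06184682451097391 w 0.025794456356136516
```

Call:
move_arm(deltas=[{"dp": [0,1.5,0],"rotation": [0,0,0]},{"dp": [0,1,0],"rotation": [0,0,0]}])

```text
t: 19.97
eef_pos: [0.4508, 0.2374, 0.0515]
ee_rot: [-1.569, -0.003, 1.843]
force: [0.7, -0.5, -2.4]
width: 0.0258
```

```bash
python3 g.py
```

```text
t 19.97 [0.4508 0.2374 0.0515] need tool mm [ 0.1152  2.2763 -0.2516] rot deg [-0.085   0.0579 -0.0338] F [ 0.7339 -0.5074 -2.4493] qd 0.0354383417583044 w 0.025816727717298104
```

Call:
move_arm(deltas=[{"dp": [0,0.8,0],"rotation": [0,0,0]},{"dp": [0,0.8,0],"rotation": [0,0,0]}])

```text
t: 20.13
eef_pos: [0.4509, 0.2375, 0.0498]
ee_rot: [-1.569, -0.003, 1.843]
force: [-0.3, 0.6, -3.3]
width: 0.0257
```

```bash
python3 g.py
```

```text
t 20.13 [0.4509 0.2375 0.0498] need tool mm [ 0.0682  0.5648 -0.1203] rot deg [-0.0749  0.056  -0.0313] F [-0.2829  0.5889 -3.26  ] qd 0.026337826743369947 w 0.02569540400320604
```

Call:
move_arm(deltas=[{"dp": [0,0.6,0],"rotation": [0,0,0]},{"dp": [0,0.5,0],"rotation": [0,0,0]}])

```text
t: 20.3
eef_pos: [0.451, 0.2376, 0.0492]
ee_rot: [-1.57, -0.003, 1.844]
force: [-4.6, -1.8, 9.1]
width: 0.0261
```

```bash
python3 g.py
```

```text
t 20.30 [0.451  0.2376 0.0492] need tool mm [ 0.0244 -0.0445 -0.0085] rot deg [-0.0579  0.0727 -0.0307] F [-4.5917 -1.8415  9.0755] qd 0.0035892135747064144 w 0.026053121993615595
```

Call:
move_arm(deltas=[{"dp": [0,0,0],"rotation": [0,0,0]},{"dp": [0,0,0],"rotation": [0,0,0]},{"dp": [0,0,0],"rotation": [0,0,0]},{"dp": [0,0,0],"rotation": [0,0,0]},{"dp": [0,0,0],"rotation": [0,0,0]}], jaw=0)

```text
t: 20.72
eef_pos: [0.4522, 0.2387, 0.0505]
ee_rot: [-1.573, -0.005, 1.844]
force: [0.1, 0.3, -0.2]
width: 0.0537
```

Call:
move_arm(deltas=[{"dp": [0,0,0],"rotation": [0,0,0]},{"dp": [0,0,0],"rotation": [0,0,0]},{"dp": [0,0,0],"rotation": [0,0,0]}])

```text
t: 20.97
eef_pos: [0.4524, 0.2388, 0.0507]
ee_rot: [-1.574, -0.005, 1.844]
force: [0.9, 0.1, 0.6]
width: 0.0735
```

```bash
python3 g.py
```

```text
t 20.97 [0.4524 0.2388 0.0507] need tool mm [-0.7981  1.4431  1.6783] rot deg [0.1571 0.114  0.0692] F [0.8984 0.0658 0.5797] qd 0.0020570292692532214 w 0.07350371095544031
```

Call:
move_arm(deltas=[{"dp": [0,-6,0],"rotation": [0,0,0]},{"dp": [0,-12,0],"rotation": [0,0,0]},{"dp": [0,-20,0],"rotation": [0,0,0]},{"dp": [0,-30,0],"rotation": [0,0,0]},{"dp": [0,-30,0],"rotation": [0,0,0]}])

```text
t: 21.38
eef_pos: [0.4489, 0.2349, 0.1467]
ee_rot: [-1.561, 0.002, 1.843]
force: [-0.4, 0.3, 0.5]
width: 0.0878
```

```bash
python3 - <<'E'
from st import *
s=arm.get_state();print(s["t"],s["eef_pos"],s["ee_rot"],s["force"])
p,r=view_pt([.469,.167,.06],.25,.23,33,15.3);plan(s,p,r)
E
```

```text
21.3833 [0.4489 0.2349 0.1467] [-1.561   0.0021  1.8432] [-0.3799  0.2562  0.457 ]
n 7
([-22.3, -1.9, -0.1], [-0.09, 0.01, -5.64])
([-22.0, -4.1, -0.1], [-0.09, 0.01, -5.64])
([-21.5, -6.3, -0.1], [-0.09, 0.01, -5.64])
([-20.8, -8.4, -0.1], [-0.09, 0.01, -5.64])
([-19.9, -10.4, -0.1], [-0.09, 0.01, -5.64])
([-18.8, -12.3, -0.2], [-0.09, 0.01, -5.64])
([-17.5, -14.1, -0.2], [-0.09, 0.01, -5.64])
```

Call:
move_arm(deltas=[{"dp": [-15,-20,0],"rotation": [0,0,-3]},{"dp": [-22,-10,0],"rotation": [0,0,-5.5]},{"dp": [-22,-8,0],"rotation": [0,0,-5.5]},{"dp": [-21,-8,0],"rotation": [0,0,-5.5]},{"dp": [-20,-10,0],"rotation": [0,0,-5.5]}])

```text
t: 21.8
eef_pos: [0.4817, 0.142, 0.2011]
ee_rot: [-1.591, -0.451, 1.875]
force: [0.6, -0.2, -1.6]
width: 0.0874
```

Call:
move_arm(deltas=[{"dp": [-19,-8,0],"rotation": [0,0,-5.5]},{"dp": [-12,-8,0],"rotation": [0,0,-4]},{"dp": [0,0,0],"rotation": [0,0,0]},{"dp": [0,0,0],"rotation": [0,0,0]}])

```text
t: 22.13
eef_pos: [0.497, 0.0995, 0.2041]
ee_rot: [-1.606, -0.631, 1.878]
force: [0.2, 0.2, -0.4]
width: 0.0875
```

```bash
python3 - <<'E'
from st import *
s=arm.get_state();f=arm.grab_frame("wrist");print(s["t"],s["eef_pos"],s["force"])
np.savez("w8.npz",pos=s["eef_pos"],rot=s["ee_rot"],**f)
cv2.imwrite("pics/w8.png",f["pixels"][:,:,::-1])
g=arm.grab_frame("scene");cv2.imwrite("pics/s8.png",g["pixels"][:,:,::-1])
cv2.imwrite("pics/s8c.png",cv2.resize(g["pixels"][130:300,290:440,::-1],None,fx=3.5,fy=3.5))
f=load("w8.npz");P=wcloud(f);c=f["pixels"]
m=(np.hypot(P[...,0]-.455,P[...,1]-.22)<.09)&(P[...,2]>.066)&(P[...,2]<.08)&(c.max(-1)<75)
q=P[m];mu=q.mean(0);V=np.linalg.svd(q[:,:2]-mu[:2],full_matrices=False)[2][0];a=(q[:,:2]-mu[:2])@V
print(m.sum(),mu,V,"z slope",np.polyfit(a,q[:,2],1))
E
```

```text
22.1333 [0.497  0.0995 0.2041] [ 0.2044  0.1864 -0.3733]
723 [0.4521 0.2316 0.0728] [-0.2784  0.9605] z slope [0.0087 0.0728]
```

View pics/w8.png

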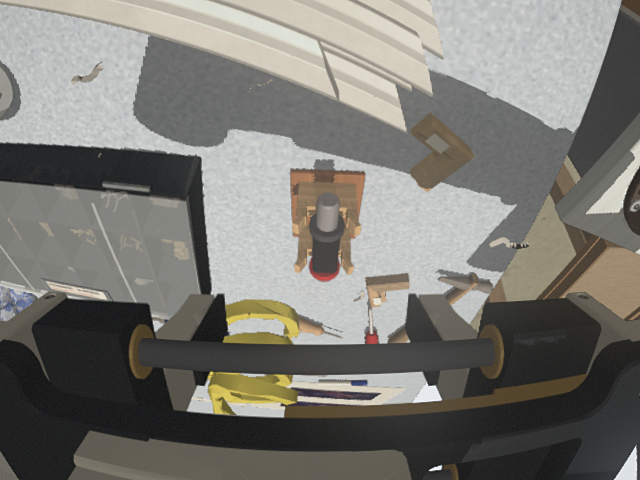

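View pics/s8c.png

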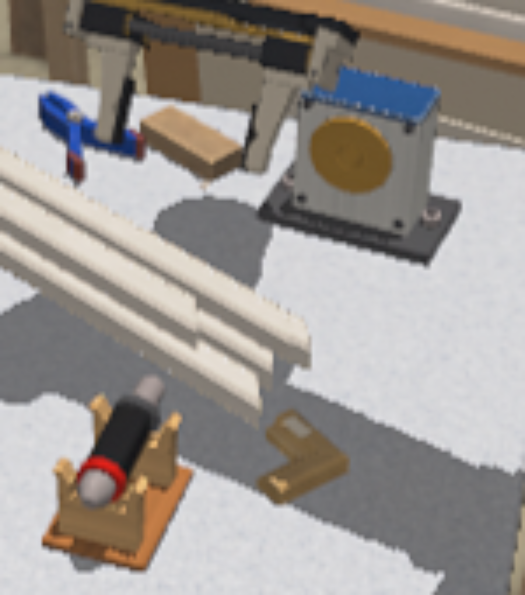

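Call:
move_arm(deltas=[{"dp": [0,0,0],"rotation": [0,0,0]},{"dp": [0,0,0],"rotation": [0,0,0]}])

```text
t: 22.4
eef_pos: [0.4951, 0.1029, 0.2047]
ee_rot: [-1.606, -0.628, 1.884]
force: [-0.6, -0.8, -0.2]
width: 0.0877
```

```bash
python3 - <<'E'
from st import *
s=arm.get_state();print(s["t"],abs(s["qd"]).max(),s["force"]);print(arm.job_done())
E
```

```text
22.4 0.03280286223774816 [-0.5645 -0.7702 -0.1991]
the job is handed in; nothing more can be done
None
```

The brass bush passed the check: the go end went fully home, the no-go end was refused, and the gauge is back level in its stand. I handed the job in at 22.4 s.

- **Go end (left mouth):** it slid in with no contact force I could feel. It stopped dead where the collar meets the flange, with the highest reading about 9 N, and I drew it out.
- **No-go end (right mouth):** offered centred and straight, its taper stopped at about 8 mm. It went no deeper under 4–8 N along the bore, held for about 0.6 s. A sideways reading of about 3 N built up while pressing, so it was probably a few tenths of a millimetre off-centre.
- **Return to the stand:** I set the gauge down at the pose I had picked it from (touch-down reading about 9 N) and let go. The last pictures show the collars in the forks. The handle top is at 72.8 mm where 73 is expected, with a slope of about 0.5°, which is within the camera noise.

The gripper was open, clear and touching nothing at hand-in. The oak and gilt samples, the offcut and the jig look unmoved in the pictures. No check failed. The wrist camera disagreed by about 1 mm sideways with where the arm put the gripped gauge, and I corrected for that before going in. I read forces only at the end of each move, so a brief peak between readings could have been missed.

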